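Clear the packing bench: hang the boards, nest the tubs, box the tins

ROBOT

A 6-joint arm with a two-finger parallel gripper is mounted at the origin on the work surface. World frame = base frame: x ahead of the robot, y to its left, z up, the work surface at z = 0. Lengths are in m, angles in degrees, forces in N, time in s.
With the tool pointing down it reaches from about 0.25 to 0.725 m from the base axis. Payload 9.7 kg.
Tool frame: the origin (TCP) lies at the very end of the fingers, on their centre line; the grasp point (between the pads) lies 19 mm behind it (bot.pinch_z is the distance from the TCP to the grasp point, in m); x points along the fingers, z is the direction in which the jaws open and shut, and the axes are right-handed (so a half turn about x gives the same grasp; the last joint's range is limited). The gripper opens to 85 mm and grips with 20 to 120 N. Pads are 22 mm wide; open, the fingers measure 114 mm over their backs; the gripper's body (76 mm by 85 mm) begins 54 mm behind the grasp point. The pads swing forward as they close: fully open they stand 13 mm farther back than shut.
Start: joints at [-67.265, 4.979, 10.078, 95.1, 0, 90], TCP at [0.213, -0.507, 0.231] pointing down, gripper open.
Joint ranges: [-179.16, 179.16], [-48.56, 103.87], [-65.8, 70.77], [-126.05, 130.52], [-82.76, 87.17], [-180, 180]. Speed limits (degrees/s): [127.2, 127.2, 147.25, 180, 180, 180].

INTERFACE

Orientations are given as [roll, pitch, yaw] about the fixed x, y, z axes, in that order (R = Rz(yaw) Ry(pitch) Rx(roll)).
In Python, from workcell import bot gives the robot as it stands.
- The arm moves only by the tool play_rows, never from a script. Its argument "rows" is a list of rows, each a list of 3 entries, a list of its own where there are three numbers: the shift along the tool's x, y, z in cm, then the turn about the tool's x in degrees, then the finger opening in cm, from 0 to 8.54. A call has 1 to 12 rows; each row is the pose to reach, as a shift and turn from the pose commanded when the call began, along the tool's axes at that moment; what a row does not reach only later rows make up. A row lasts 1/12 s, in which the tool goes at most 41.7 mm and 7.16 degrees, less where a joint would pass 70% of its speed; a pose out of reach is approached as far as the arm can. A call with a gripper value outside its range is refused whole. The fingers move at their own pace and stop on an object; "squeeze" is the grip in N (left out, the last holds). Time passes only in rows, so rows that repeat a pose let the fingers close. It gives the time, the measured TCP pose, the force and the opening at its end, in the units of the state.
- bot.get_obs(): the state, without advancing time (a new reading comes with each control period).
- bot.camera(name): name is "scene" or "side" or "wrist"; returns (picture, depth): 400x640x3 uint8, blue, green, red; 400x640 float32, m along the optical axis (not along the pixel's ray), 0 where there is no reading.
- bot.camera_model(name): a dict with "fx", "fy", "cx", "cy" (pixels), "origin" and "attitude" of the camera in the world; the wrist camera has in their place "mount" (4x4, takes a point from camera to tool coordinates, whose origin is the TCP and whose axes are the tool frame's). Camera axes: x right, y down, z forward; pixel columns grow to the right and rows downward; lengths in m; the calibration is good to about 2 mm. A picture is of the moment at which its call begins: read the wrist's pose just before it. camera_model takes no time and is no camera call.
- bot.job_done(): hands the job in, once; it reports no verdict.
The state is a dict: "time": time; "q": joint angles; "qd": joint speeds; "joint_efforts": joint torques, N m; "ee_pos": TCP position; "tcp_rot": TCP orientation; "wrist_force": force on the tool from outside, world axes, zero at the start; "torque": the same for the moment, N m; "opening": finger opening in m.
Only numpy, scipy, OpenCV 4.12 (cv2) and the standard library are available. Lean on these libraries where they do the work, as an engineer would, in place of code of your own. Each camera call takes 0.05 s, during which the arm holds its last target.

TASK

Clear the packing bench: hang the two order boards from the sorter on the revolving rack's two empty hooks, one to a hook, each time first turning the rack so that an empty hook points to the front (the robot's side of the bench) and hanging the board there. Nest all loose tapered tubs upright in one pile in the tub on the red mat, leaving the pile on the mat; straight-sided tins do not nest, so stand each upright in the open cardboard carton. Do not disturb the envelopes, tape roll or wrapped pack.

Things in the scene. Friction and masses are not known exactly. Their poses are not given: they have to be found in the camera images.
- rack_base: fixed grey foot (210 mm across) and thin steel post of the revolving rack; origin on the bench on the rack's vertical axis; axes parallel to the world's, front of the rack = -x. The turning head on the post is a 56 mm hub at 200 to 235 mm height with six hooks every 60 degrees; four of them carry a board each that swings a little but cannot be taken off
- rack (a joint): turn of the rack's head, rad, growing counter-clockwise seen from above; no end stops in use, light friction (0.12 N m), stays where it is left. hook_a points to +x (away from the robot) at 0 and to the front (-x) at pi or -pi; hook_b is 120 degrees counter-clockwise of hook_a and points to the front at 1.047
- knob (a point): centre of the round black knob on top of the rack, 44 mm diameter, 30 mm tall (255 to 285 mm above the bench), on the turning axis; grip it and turn it to turn the head
- hook_a (a point): seat of the first empty hook: top of the rod in its dip, 120 mm from the rack's axis, 215 mm above the bench. Its axes turn with the head (x is the head's 0 direction); take the hook's own direction from the rack's axis to the seat. Shape: see hook_b
- hook_b (a point): seat of the second empty hook, same shape as hook_a: steel rod of 6 mm diameter whose centre line runs outward, distance from the rack's axis / height above the bench in mm: 24/220, 100/220, 120/212 (the dip; the seat is the rod's top there, 215), 138/220, tip 150/228 (rod's top 231)
- board1_mid (a point): centre of an order board: stiff plate 6 mm thick (x), 100 mm wide (y), 150 mm tall (z), 0.14 kg, upright in a slot of the sorter. Clip and paper on its -x face stand out 11 mm, 85 to 104 mm above the lower edge. A hanging slot 32 mm wide, 24 mm tall is cut in its middle, 110 to 134 mm above the lower edge. It can be pinched across its thickness at the top, beside the slot (33 mm off the middle)
- board1_slot (a point): middle of the upper edge of board1's hanging slot, 59 mm above its centre and 16 mm below its top edge: this point comes to lie on the hook's seat when the board hangs. The two boards are alike
- board2_mid (a point): centre of an order board: stiff plate 6 mm thick (x), 100 mm wide (y), 150 mm tall (z), 0.14 kg, upright in a slot of the sorter. Clip and paper on its -x face stand out 11 mm, 85 to 104 mm above the lower edge. A hanging slot 32 mm wide, 24 mm tall is cut in its middle, 110 to 134 mm above the lower edge. It can be pinched across its thickness at the top, beside the slot (33 mm off the middle)
- board2_slot (a point): middle of the upper edge of board2's hanging slot, 59 mm above its centre and 16 mm below its top edge: this point comes to lie on the hook's seat when the board hangs. The two boards are alike
- sorter: fixed dark steel sorter, 150 mm (x) by 100 mm (y), origin under its centre; floor 8 mm thick; two slots across x at x = -35 and +35 mm, each between plates 63 mm high (above the bench), 10 mm wide inside
- mat: fixed red mat, 115 mm (x) by 115 mm (y), 3 mm thick, origin under its centre; the pile of tubs belongs here
- tub0_mid (a point): centre (25 mm above its foot) of the round tub on the red mat, first of the pile: steel, foot 40 mm diameter, tapered body 54 mm wide at 27 mm height, sloping shoulder, then an upright rim band of 67 mm outer diameter from 31 to 50 mm height; rim 62 mm inside, 0.11 kg. A like tub nests in it with its shoulder on the rim, about 20.5 mm (19 to 22) higher, and so on for each further tub
- tub1_mid (a point): centre (25 mm above its foot) of a loose tub like tub0, standing on the bench; some are absent. Grip it from above across the rim band, not deeper than 15 mm below the rim, so that the fingers clear the tub below
- tub2_mid (a point): centre (25 mm above its foot) of a loose tub like tub0, standing on the bench; some are absent. Grip it from above across the rim band, not deeper than 15 mm below the rim, so that the fingers clear the tub below
- tub3_mid (a point): centre (25 mm above its foot) of a loose tub like tub0, standing on the bench; some are absent. Grip it from above across the rim band, not deeper than 15 mm below the rim, so that the fingers clear the tub below
- tub4_mid (a point): centre (25 mm above its foot) of a loose tub like tub0, standing on the bench; some are absent. Grip it from above across the rim band, not deeper than 15 mm below the rim, so that the fingers clear the tub below
- tin_round_mid (a point): centre of a round straight-sided steel tin, 67 mm diameter, 50 mm tall, open at the top, 0.12 kg; it does not nest; may be absent
- tin_square_mid (a point): centre of a square straight-sided steel tin, 62 by 62 mm (sides along its own x and y), 50 mm tall, open at the top, 0.12 kg; it does not nest; may be absent
- carton: fixed open cardboard carton for the tins, 230 mm (x) by 150 mm (y), walls 65 mm high and 5 mm thick, floor 5 mm thick, origin under its centre; two thin flaps hang out along its long sides, slanting outward below the rim
- envelopes: bystander: bundle of kraft envelopes, 92 by 132 mm, 30 mm tall, origin under its centre
- tape: bystander: roll of packing tape lying flat, 100 mm diameter, 45 mm tall, origin under its centre
- pack: bystander: film-wrapped pack, 100 by 150 mm, 45 mm tall, origin under its centre

How it is judged (in metres and radians):
On the way, in this order (a step that is already met when the one before it is completed fails the run):
1. an empty hook has been turned to the front, to within about 25 degrees of pointing straight at the robot's side (-x) (((x of hook_a in the frame of rack_base below -0.105 m and distance between each of board1_slot, board2_slot and hook_a above 0.06 m) or (x of hook_b in the frame of rack_base below -0.105 m and distance between each of board1_slot, board2_slot and hook_b above 0.06 m))), for 0.2 s.
2. an order board hangs by its slot on an empty hook that points to the front (((distance between board1_slot and hook_a below 0.02 m and angle between board1_mid's own z axis and vertical below 0.35 rad and x of hook_a in the frame of rack_base below -0.105 m) or (distance between board1_slot and hook_b below 0.02 m and angle between board1_mid's own z axis and vertical below 0.35 rad and x of hook_b in the frame of rack_base below -0.105 m) or (distance between board2_slot and hook_a below 0.02 m and angle between board2_mid's own z axis and vertical below 0.35 rad and x of hook_a in the frame of rack_base below -0.105 m) or (distance between board2_slot and hook_b below 0.02 m and angle between board2_mid's own z axis and vertical below 0.35 rad and x of hook_b in the frame of rack_base below -0.105 m))), for 0.3 s.
3. the other empty hook has been turned to the front, to within about 25 degrees of pointing straight at the robot's side (-x) (((x of hook_a in the frame of rack_base below -0.105 m and distance between each of board1_slot, board2_slot and hook_a above 0.06 m) or (x of hook_b in the frame of rack_base below -0.105 m and distance between each of board1_slot, board2_slot and hook_b above 0.06 m))), for 0.2 s.
4. the second board hangs on that hook, at the front ((distance between board1_slot and hook_a below 0.02 m or distance between board1_slot and hook_b below 0.02 m) and angle between each of board1_mid, board2_mid's own z axis and vertical below 0.35 rad and (distance between board2_slot and hook_a below 0.02 m or distance between board2_slot and hook_b below 0.02 m) and distance between board1_slot and board2_slot above 0.1 m and ((distance between board1_slot and hook_a below 0.02 m and angle between board1_mid's own z axis and vertical below 0.35 rad and x of hook_a in the frame of rack_base below -0.105 m) or (distance between board1_slot and hook_b below 0.02 m and angle between board1_mid's own z axis and vertical below 0.35 rad and x of hook_b in the frame of rack_base below -0.105 m) or (distance between board2_slot and hook_a below 0.02 m and angle between board2_mid's own z axis and vertical below 0.35 rad and x of hook_a in the frame of rack_base below -0.105 m) or (distance between board2_slot and hook_b below 0.02 m and angle between board2_mid's own z axis and vertical below 0.35 rad and x of hook_b in the frame of rack_base below -0.105 m))), for 0.3 s.
At the end, for the whole second after the job is handed in: Boards hang on separate empty hooks (slot edge within 20 mm of the seat, tilt under 20 deg); present tubs nested in tub0 (within 12 mm of its axis, under 8 deg), tub0 within 50 mm of the mat's centre; present tins upright (under 17 deg) on the carton's floor; all released ((distance between board1_slot and hook_a below 0.02 m or distance between board1_slot and hook_b below 0.02 m) and angle between each of board1_mid, board2_mid's own z axis and vertical below 0.35 rad and (distance between board2_slot and hook_a below 0.02 m or distance between board2_slot and hook_b below 0.02 m) and distance between board1_slot and board2_slot above 0.1 m and horizontal distance between each of tub1_mid, tub2_mid, tub3_mid, tub4_mid and tub0_mid below 0.012 m and z of tub1_mid in the frame of tub0_mid between 0.014 and 0.092 m and angle between each of tub1_mid, tub2_mid, tub3_mid, tub4_mid's own z axis and vertical below 0.15 rad and z of tub2_mid in the frame of tub0_mid between 0.014 and 0.092 m and z of tub3_mid in the frame of tub0_mid between 0.014 and 0.092 m and z of tub4_mid in the frame of tub0_mid between 0.014 and 0.092 m and horizontal distance between tub0_mid and mat below 0.05 m and angle between tub0_mid's own z axis and vertical below 0.1 rad and x of tin_round_mid in the frame of carton between -0.11 and 0.11 m and y of tin_round_mid in the frame of carton between -0.07 and 0.07 m and z of each of tin_round_mid, tin_square_mid in the frame of carton below 0.045 m and angle between each of tin_round_mid, tin_square_mid's own z axis and vertical below 0.3 rad and x of tin_square_mid in the frame of carton between -0.11 and 0.11 m and y of tin_square_mid in the frame of carton between -0.07 and 0.07 m); the robot touches nothing.
It fails at once if the bundle of envelopes is pushed more than 30 mm (distance of envelopes from where it was at the start of the episode above 0.03 m).
It fails at once if the tape roll is pushed more than 30 mm (distance of tape from where it was at the start of the episode above 0.03 m).
It fails at once if the wrapped pack is pushed more than 30 mm (distance of pack from where it was at the start of the episode above 0.03 m).
Of tub1, tub2, tub3, tub4 only 2 to 4 are there at a start; the rules pass over those that are not, and their reading is None.
Of tin_round, tin_square only 1 to 2 are there at a start; the rules pass over those that are not, and their reading is None.
At some moment in a run one of tub1, tub2, tub3, tub4, tin_round, tin_square may be knocked a few centimetres aside while the robot is not near it.
It also fails if it takes over 210 s, if anything falls off the work surface, if the arm or the gripper's body presses on something with over 40 N, if the wrist force passes 120 N, or if a joint passes its speed limit or range.

## Working session

There is one attempt and no reset: what is moved stays moved. The work goes in short steps, Python scripts to look and compute and a tool call to move; the robot and the scene stay as the last step left them, time stands still between calls to the robot, and variables do not carry over. Pictures are saved under pics/ and viewed, and the job is handed in when it is done.

Besides the shell and the picture viewer there is one more tool, called after "Request:" as name(argument=value, ...) on one line, values as JSON. play_rows: Moves the arm, as the interface text tells. Its arguments: {"type":"object","properties":{"rows":{"type":"array"},"squeeze":{"type":"number"}},"required":["rows"]}

```bash
ls -la; mkdir -p pics; python3 - <<'E'
from workcell import bot
import cv2,json
o=bot.get_obs();print(o)
for n in("scene","side","wrist"):
    p,d=bot.camera(n);cv2.imwrite(f"pics/{n}0.png",p)
    print(n,bot.camera_model(n),(d==0).mean())
print(bot.pinch_z)
E
```

```text
total 12
drwxr-xr-x  3 agent agent 4096 Dec  6 10:41 .
drwxr-xr-x 23 root  root  4096 Dec  6 10:41 ..
drwxr-xr-x  2 agent agent 4096 Dec  6 10:41 pics
{'time': 0.0, 'q': array([-6.72652655e+01,  5.01199232e+00,  1.00329617e+01,  9.50981837e+01,
       -8.31617843e-04,  9.00016375e+01]), 'qd': array([ 0.05026009,  0.00356254,  0.0605088 , -0.00523243, -0.02327817,
        0.03875927]), 'joint_efforts': array([-2.10814993e-03, -5.20383489e+01,  4.64808869e+01,  1.59571128e-02,
       -1.99865185e-04,  3.79459254e-05]), 'ee_pos': array([ 0.21246431, -0.50705935,  0.23056113]), 'tcp_rot': array([-179.38129644,   89.92278122,  113.35180105]), 'wrist_force': array([ 0.10097455, -0.34135364, -0.33001939]), 'torque': array([-0.05922911, -0.04437295,  0.04374925]), 'opening': 0.08569864525330165}
scene {'fx': 481.25770553003895, 'fy': 481.25770553003895, 'cx': 321.5037161302488, 'cy': 203.00882447140788, 'origin': array([ 1.30448384, -0.30229698,  1.12272564]), 'attitude': array([-139.78878936,   -0.56473112,   70.21261282])} 0.00399609375
side {'fx': 397.5209401321931, 'fy': 397.5209401321931, 'cx': 316.10969167806593, 'cy': 199.74402883436872, 'origin': array([0.16797795, 0.6230889 , 0.93125726]), 'attitude': array([-1.36607270e+02,  2.72873489e-02, -1.49836328e+02])} 0.00414453125
wrist {'fx': 338.46865807809723, 'fy': 338.46865807809723, 'cx': 316.5207921313724, 'cy': 192.0019151358296, 'mount': array([[-2.36786798e-04, -3.12905811e-01,  9.49784132e-01,
        -1.43058150e-01],
       [ 1.05837403e-04, -9.49784161e-01, -3.12905794e-01,
         7.98836614e-02],
       [ 9.99999966e-01,  2.64307246e-05,  2.58013489e-04,
         9.52003290e-04],
       [ 0.00000000e+00,  0.00000000e+00,  0.00000000e+00,
         1.00000000e+00]])} 0.0039921875
0.0187
```

View pics/scene0.png

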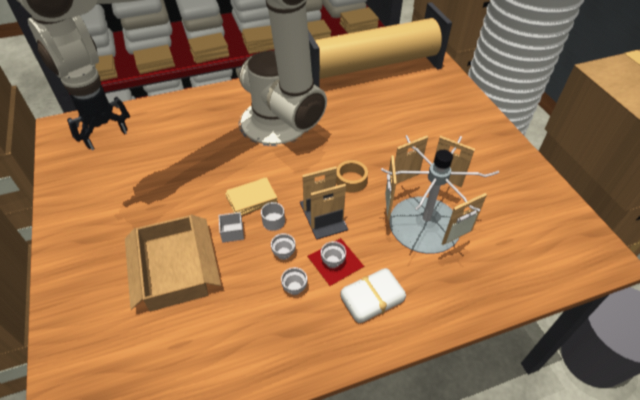

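View pics/side0.png

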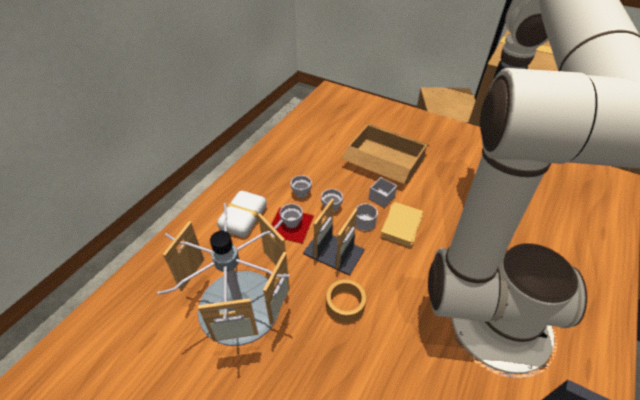

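View pics/wrist0.png

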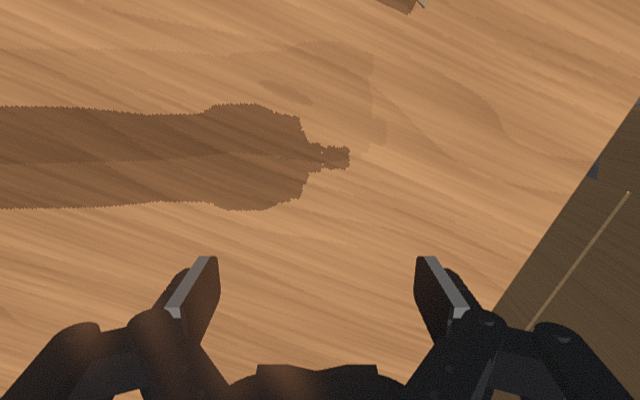

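```bash
cat > h.py <<'E'
from workcell import bot
import numpy as np, cv2
from scipy.spatial.transform import Rotation as Rn
def RT(r): return Rn.from_euler('xyz',r,degrees=True).as_matrix()
def pose(name,o=None):
    m=bot.camera_model(name)
    if 'mount' in m:
        o=o or bot.get_obs(); T=np.eye(4);T[:3,:3]=RT(o['tcp_rot']);T[:3,3]=o['ee_pos'];T=T@m['mount']
        return m,T[:3,:3],T[:3,3]
    return m,RT(m['attitude']),np.array(m['origin'])
def grab(name,save=None):
    m,R,t=pose(name)
    p,d=bot.camera(name)
    if save: cv2.imwrite(f'pics/{save}.png',p)
    v,u=np.mgrid[:400,:640]
    c=np.stack([(u-m['cx'])/m['fx']*d,(v-m['cy'])/m['fy']*d,d],-1)
    w=c@R.T+t; w[d==0]=np.nan
    return p,d,w,(m,R,t)
def proj(P,cam):
    m,R,t=cam; c=(np.asarray(P)-t)@R
    return np.stack([c[...,0]/c[...,2]*m['fx']+m['cx'],c[...,1]/c[...,2]*m['fy']+m['cy']],-1)
def crop(p,u0,v0,u1,v1,s,name):
    cv2.imwrite(f'pics/{name}.png',cv2.resize(p[v0:v1,u0:u1],None,fx=s,fy=s,interpolation=cv2.INTER_CUBIC))
def shift(target,o=None):
    "tool-frame shift in cm to world tcp target"
    o=o or bot.get_obs(); return RT(o['tcp_rot']).T@(np.array(target)-o['ee_pos'])*100
def jaw(o=None):
    o=o or bot.get_obs(); z=RT(o['tcp_rot'])[:,2]; return np.degrees(np.arctan2(z[1],z[0]))
def topmap(ws,x0=.15,x1=.85,y0=-.55,y1=.45,s=800):
    H=np.full((int((x1-x0)*s),int((y1-y0)*s)),-1.,np.float32)
    return H
E
python3 - <<'E'
from h import *
img=[]
for n in("scene","side"):
    p,d,w,cam=grab(n)
    np.savez(f'/tmp/{n}.npz',p=p,w=w)
    m=np.isfinite(w[...,2])&(w[...,0]>.1)&(w[...,0]<.9)&(w[...,1]>-.6)&(w[...,1]<.5)
    z=w[m][:,2]; print(n,np.percentile(z,[5,50]))
    s=600
    im=np.zeros((600,660,3),np.uint8)
    W=w[m];C=p[m];o=np.argsort(W[:,2]);W=W[o];C=C[o]
    r=((1.0-W[:,0])*s).astype(int); c=((.5-W[:,1])*s).astype(int)
    ok=(W[:,2]<.5)&(r>=0)&(r<600)&(c>=0)&(c<660)
    im[r[ok],c[ok]]=C[ok]
    im2=cv2.dilate(im,np.ones((2,2)))
    for k in range(-5,6): 
        cv2.line(im2,(int((.5-k/10)*s),0),(int((.5-k/10)*s),600),(60,60,60),1)
    for k in range(1,10): cv2.line(im2,(0,int((1-k/10)*s)),(660,int((1-k/10)*s)),(60,60,60),1)
    cv2.imwrite(f'pics/top_{n}.png',im2)
    print(cam)
E
```

```text
scene [-0.0051074   0.00108632]
({'fx': 481.25770553003895, 'fy': 481.25770553003895, 'cx': 321.5037161302488, 'cy': 203.00882447140788, 'origin': array([ 1.30448384, -0.30229698,  1.12272564]), 'attitude': array([-139.78878936,   -0.56473112,   70.21261282])}, array([[ 0.33851435,  0.72073325, -0.60493936],
       [ 0.94090961, -0.25253816,  0.22564039],
       [ 0.00985626, -0.64557576, -0.76363263]]), array([ 1.30448384, -0.30229698,  1.12272564]))
side [-0.00240395  0.0021438 ]
({'fx': 397.5209401321931, 'fy': 397.5209401321931, 'cx': 316.10969167806593, 'cy': 199.74402883436872, 'origin': array([0.16797795, 0.6230889 , 0.93125726]), 'attitude': array([-1.36607270e+02,  2.72873489e-02, -1.49836328e+02])}, array([[-8.64593465e-01, -3.64844246e-01,  3.45495031e-01],
       [-5.02471804e-01,  6.28431551e-01, -5.93797837e-01],
       [-4.76254065e-04, -6.86995241e-01, -7.26661759e-01]]), array([0.16797795, 0.6230889 , 0.93125726]))
```

View pics/top_scene.png

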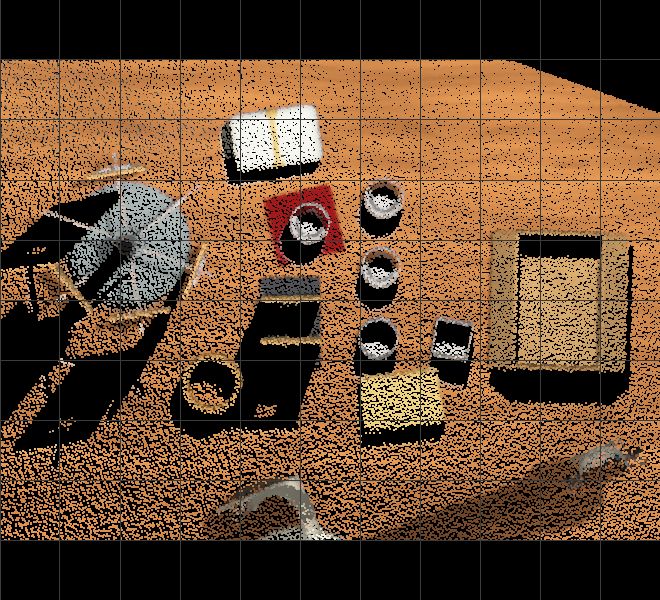

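View pics/top_side.png

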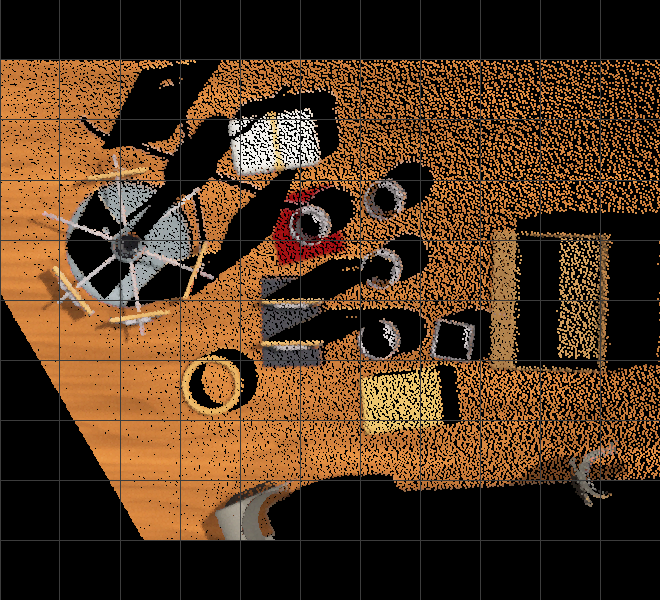

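```bash
cat > fit.py <<'E'
from h import *
from scipy.optimize import least_squares
def circ(P,r=None):
    c0=P.mean(0)
    f=(lambda q:np.hypot(P[:,0]-q[0],P[:,1]-q[1])-(r if r else q[2]))
    s=least_squares(f,[*c0,.03],loss='soft_l1',f_scale=.002);return s.x
E
python3 - <<'E'
from fit import *
print('jaw',jaw())
for n in("scene","side"):
    f=np.load(f'/tmp/{n}.npz');w=f['w'].reshape(-1,3);w=w[np.isfinite(w).all(1)]
    def box(x,y,z): return w[(abs(w[:,0]-x[0])<x[1])&(abs(w[:,1]-y[0])<y[1])&(w[:,2]>z[0])&(w[:,2]<z[1])]
    print(n)
    k=box((.59,.05),(.29,.05),(.27,.31));print(' knob',k.shape,np.median(k[:,:2],0),k[:,:2].min(0),k[:,:2].max(0),np.percentile(k[:,2],[50,98]), circ(k[k[:,2]>.278,:2]))
    for nm,x,y in(('tub0',.628,-.013),('A',.665,-.14),('B',.553,-.135),('C',.437,-.13),('sq',.433,-.257)):
        k=box((x,.05),(y,.05),(.043,.056));print(' ',nm,len(k),k[:,:2].mean(0),(k[:,:2].min(0)+k[:,:2].max(0))/2,k[:,:2].max(0)-k[:,:2].min(0),np.percentile(k[:,2],95),circ(k[:,:2]))
    for nm,x in(('b1',.5),('b2',.43)):
        k=box((x,.03),(.017,.07),(.12,.17));k=k[k[:,2]>k[:,2].max()-.008];print(' ',nm,len(k),k.mean(0),k.min(0),k.max(0))
    # hooks
    k=w[(w[:,2]>.20)&(w[:,2]<.24)];r=np.hypot(k[:,0]-.59,k[:,1]-.29);k=k[(r>.135)&(r<.152)]
    a=np.degrees(np.arctan2(k[:,1]-.29,k[:,0]-.59));print(' hooks',np.histogram(a,bins=np.arange(-180,181,10)))
    for c in(-50,69):
        s=abs(a-c)<12;print(c,np.median(a[s]),k[s].mean(0))
E
python3 - <<'E'
import sys;sys.path.insert(0,'.')
from h import *
f=np.load('/tmp/scene.npz');crop(f['p'],200,160,380,310,4,'c_scene')
f=np.load('/tmp/side.npz');crop(f['p'],260,150,440,280,4,'c_side')
E
```

```text
jaw -67.26756426021801
scene
 knob (233, 3) [0.59929826 0.28310328] [0.57348439 0.26488484] [0.61717073 0.30842585] [0.28383817 0.28777893] [0.59712002 0.28542165 0.01598624]
  tub0 145 [ 0.62984378 -0.01499435] [ 0.62873409 -0.01539309] [0.0678283  0.06502157] 0.054782393885982696 [ 0.62879749 -0.01541686  0.0320692 ]
  A 126 [ 0.66971149 -0.13881532] [ 0.67117107 -0.13972529] [0.06798675 0.06574351] 0.052727940552759145 [ 0.67129335 -0.13966379  0.03191881]
  B 117 [ 0.55527471 -0.13477557] [ 0.55621674 -0.13383163] [0.06966431 0.06561207] 0.052333621636696255 [ 0.55599279 -0.13420124  0.03205739]
  C 104 [ 0.43862659 -0.13034797] [ 0.4381141  -0.13001145] [0.07113669 0.06592238] 0.053114718467335925 [ 0.43793906 -0.13008168  0.03199786]
  sq 127 [ 0.43634592 -0.25399974] [ 0.43529928 -0.25333575] [0.07464448 0.07116506] 0.052378482203451315 [ 0.43596009 -0.25333566  0.03349102]
  b1 95 [0.50201754 0.0146179  0.15708189] [ 0.49576317 -0.03462216  0.15351292] [0.50731662 0.06431645 0.1615027 ]
  b2 73 [0.43188415 0.01563806 0.15740707] [ 0.42708758 -0.03439963  0.15478285] [0.437212
[... 1503 characters left out ...]
370004] [0.50246422 0.06330594 0.16115513]
  b2 96 [0.42836105 0.01644922 0.15692015] [ 0.4243568  -0.03679898  0.15225458] [0.43281874 0.06522435 0.159934  ]
 hooks (array([ 7, 14,  0,  0,  0,  0, 10, 13,  0,  1,  0,  0, 19,  0,  0,  0,  1,
        0, 25,  0,  0,  0,  0,  0, 22,  0,  0,  0,  0,  0, 13,  5,  0,  0,
        0,  0]), array([-180, -170, -160, -150, -140, -130, -120, -110, -100,  -90,  -80,
        -70,  -60,  -50,  -40,  -30,  -20,  -10,    0,   10,   20,   30,
         40,   50,   60,   70,   80,   90,  100,  110,  120,  130,  140,
        150,  160,  170,  180]))
-50 -51.300105253713944 [0.68084044 0.1766408  0.22418517]
69 68.17264165570262 [0.64281952 0.42159961 0.22645067]
```

View pics/c_scene.png

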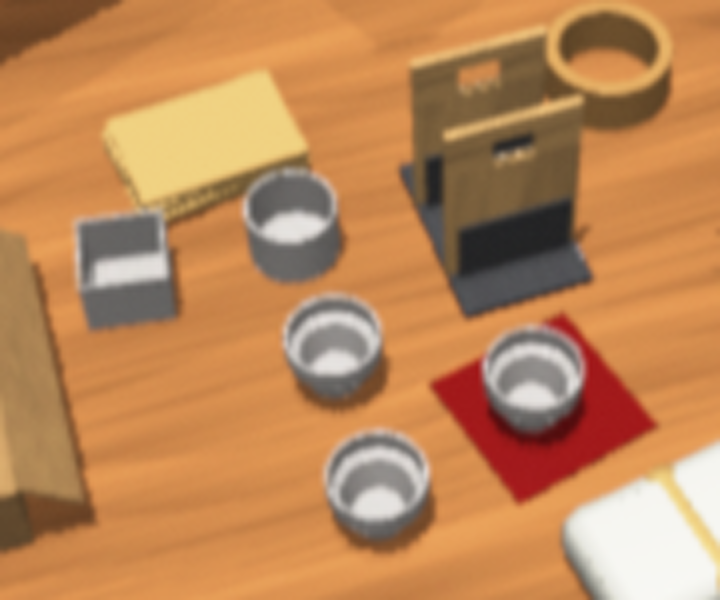

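View pics/c_side.png

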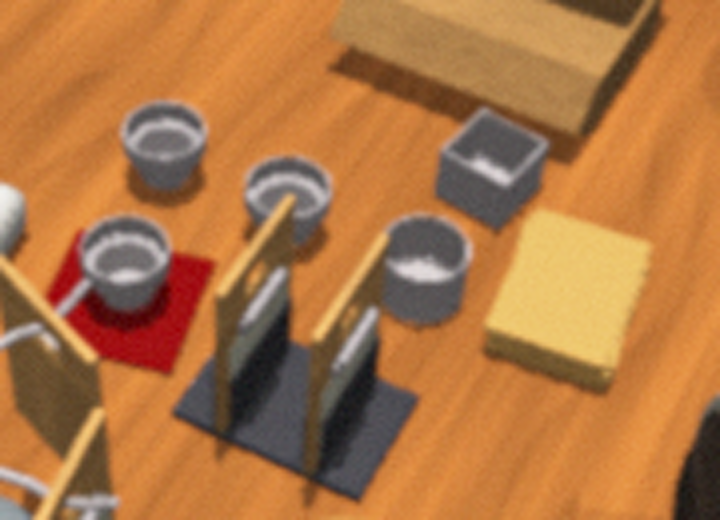

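```bash
cat >> h.py <<'E'
def go(x,y,z,j=None):
    o=bot.get_obs(); t=0
    if j is not None: t=-((j-jaw(o)+180)%360-180)
    s=shift((x,y,z),o)
    print('shift',np.round(s,2),'turn(+cw)',round(t,1),'q6',round(o['q'][5],1),'jaw',round(jaw(o),1),'tcp',np.round(o['ee_pos'],4),'op',round(o['opening']*100,2))
E
python3 -c "
from h import *
go(.213,-.507,.34);go(.54,.26,.36,-45)"
```

```text
shift [-10.91   0.05  -0.  ] turn(+cw) 0 q6 90.0 jaw -67.3 tcp [ 0.2125 -0.5072  0.2309] op 8.54
shift [-12.87  59.85 -58.11] turn(+cw) -22.3 q6 90.0 jaw -67.3 tcp [ 0.2125 -0.5072  0.2309] op 8.54
```

Request:
play_rows(rows=[[[-11,0,0],0,5.8],[[-11,0,0],0,5.8],[[-11,0,0],0,5.8],[[-12.9,59.8,-58.1],-22.3,5.8],[[-12.9,59.8,-58.1],-22.3,5.8],[[-12.9,59.8,-58.1],-22.3,5.8],[[-12.9,59.8,-58.1],-22.3,5.8],[[-12.9,59.8,-58.1],-22.3,5.8],[[-12.9,59.8,-58.1],-22.3,5.8],[[-12.9,59.8,-58.1],-22.3,5.8],[[-12.9,59.8,-58.1],-22.3,5.8],[[-12.9,59.8,-58.1],-22.3,5.8]])

```text
time: 1.25
ee_pos: [0.3597, -0.1605, 0.3501]
tcp_rot: [20.7, 90.0, -24.3]
wrist_force: [0.4, -1.5, -0.8]
opening: 0.0579
```

```bash
python3 -c "
from h import *
go(.54,.26,.36,-45);print(bot.get_obs()['q'])"
```

```text
shift [ -1.    42.49 -16.97] turn(+cw) 0.0 q6 110.9 jaw -45.0 tcp [ 0.3597 -0.1605  0.3501] op 5.79
[-2.40442194e+01 -1.14342275e+01  8.11162322e+00  1.09505431e+02
 -1.82241244e-04  1.10948431e+02]
```

Request:
play_rows(rows=[[[-1,42.5,-17],0,5.8],[[-1,42.5,-17],0,5.8],[[-1,42.5,-17],0,5.8],[[-1,42.5,-17],0,5.8],[[-1,42.5,-17],0,5.8],[[-1,42.5,-17],0,5.8],[[-1,42.5,-17],0,5.8],[[-1,42.5,-17],0,5.8],[[-1,42.5,-17],0,5.8],[[-1,42.5,-17],0,5.8],[[-1,42.5,-17],0,5.8],[[-1,42.5,-17],0,5.8]])

```text
time: 2.25
ee_pos: [0.542, 0.2646, 0.3545]
tcp_rot: [-120.6, 89.7, -165.4]
wrist_force: [0.5, -0.8, -1.4]
opening: 0.058
```

```bash
python3 - <<'E'
from fit import *
p,d,w,cam=grab('wrist','w1')
k=w.reshape(-1,3);k=k[np.isfinite(k).all(1)]
for P in ((.593,.287,.285),):print(proj(np.array(P),cam))
s=(abs(k[:,0]-.593)<.045)&(abs(k[:,1]-.287)<.045)&(k[:,2]>.27)&(k[:,2]<.31)
k=k[s];print(len(k),np.percentile(k[:,2],[5,50,95]));k=k[abs(k[:,2]-np.median(k[:,2]))<.006];print(k.min(0),k.max(0),(k.min(0)+k.max(0))/2)
print(cam[2])
E
```

```text
[348.50919446 126.89006134]
3837 [0.28383157 0.28542578 0.28659383]
[0.57078387 0.264808   0.27960466] [0.6144529  0.30820444 0.28796545] [0.59261838 0.28650622 0.28378505]
[0.5993861  0.32075656 0.49711485]
```

View pics/w1.png

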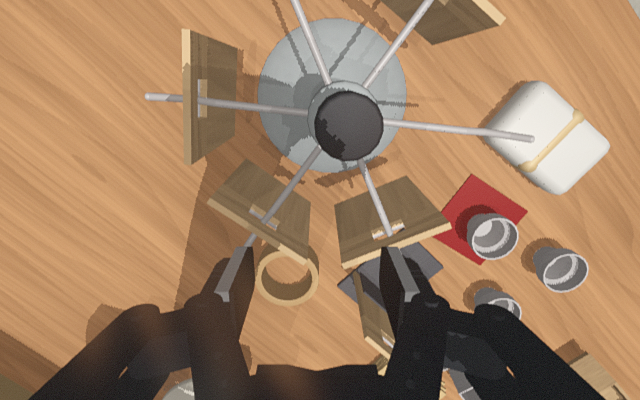

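```bash
cat >> h.py <<'E'
RACK=np.array([.5926,.2865])
def hooks(name,save=None):
    p,d,w,cam=grab(name,save)
    k=w.reshape(-1,3);k=k[np.isfinite(k).all(1)];k=k[(k[:,2]>.19)&(k[:,2]<.245)]
    r=np.hypot(*(k[:,:2]-RACK).T);k=k[(r>.135)&(r<.152)]
    a=np.degrees(np.arctan2(k[:,1]-RACK[1],k[:,0]-RACK[0]))
    from collections import Counter
    ph=np.degrees(np.angle(np.exp(1j*np.radians(a*6)).mean()))/6
    print('hooks mod60',round(ph,2),'bins',np.round(sorted({round((x-ph)/60)*60+ph for x in a}),1))
    return p,d,w,cam
E
python3 - <<'E'
from h import *
hooks('wrist');hooks('side');hooks('scene')
go(.5926,.2865,.36,-45)
go(.5926,.2865,.252,-45)
print(bot.get_obs()['q'])
E
```

```text
hooks mod60 9.05 bins [-170.9 -110.9  -50.9  129.1]
hooks mod60 9.08 bins [-170.9 -110.9  -50.9    9.1   69.1  129.1]
hooks mod60 8.79 bins [-171.2 -111.2  -51.2    8.8   68.8  128.8]
shift [0.01 5.78 1.75] turn(+cw) 0.0 q6 160.5 jaw -45.0 tcp [0.5394 0.258  0.3601] op 5.84
shift [10.81  5.78  1.75] turn(+cw) 0.0 q6 160.5 jaw -45.0 tcp [0.5394 0.258  0.3601] op 5.84
[ 2.55638231e+01  1.82737147e+01  4.05980618e+01  1.12328643e+02
 -1.11775710e-02  1.60532280e+02]
```

Request:
play_rows(rows=[[[0,5.8,1.75],0,5.8],[[0,5.8,1.75],0,5.8],[[0,5.8,1.75],0,5.8],[[3,5.8,1.75],0,5.8],[[6,5.8,1.75],0,5.8],[[8.5,5.8,1.75],0,5.8],[[10.8,5.8,1.75],0,5.8],[[10.8,5.8,1.75],0,5.8],[[10.8,5.8,1.75],0,3.8],[[10.8,5.8,1.75],0,3.8],[[10.8,5.8,1.75],0,3.8],[[10.8,5.8,1.75],0,3.8]], squeeze=50)

```text
time: 3.45
ee_pos: [0.5917, 0.2863, 0.254]
tcp_rot: [-126.1, 89.9, -171.1]
wrist_force: [-9.5, -2.7, -5.4]
opening: 0.0427
```

```bash
python3 -c "
from h import *
go(.5926,.2865,.252,-45)"
```

```text
shift [0.2  0.07 0.05] turn(+cw) 0.0 q6 160.8 jaw -45.0 tcp [0.5917 0.2863 0.254 ] op 4.27
```

Request:
play_rows(rows=[[[0,0,0],-3,3.8],[[0,0,0],-8,3.8],[[0,0,0],-13,3.8],[[0,0,0],-18,3.8],[[0,0,0],-23,3.8],[[0,0,0],-28,3.8],[[0,0,0],-33,3.8],[[0,0,0],-38,3.8],[[0,0,0],-43,3.8],[[0,0,0],-48,3.8],[[0,0,0],-53,3.8],[[0,0,0],-55.5,3.8]])

```text
time: 4.45
ee_pos: [0.5932, 0.2859, 0.254]
tcp_rot: [-32.4, 89.9, -21.7]
wrist_force: [-0.9, -4.1, -6.8]
opening: 0.0423
```

Request:
play_rows(rows=[[[0,0,0],-3,3.8],[[0,0,0],-8,3.8],[[0,0,0],-13,3.8],[[0,0,0],-18,3.8],[[0,0,0],-23,3.8],[[0,0,0],-28,3.8],[[0,0,0],-33,3.8],[[0,0,0],-38,3.8],[[0,0,0],-43,3.8],[[0,0,0],-48,3.8],[[0,0,0],-53,3.8],[[0,0,0],-55.5,3.8]])

```text
time: 5.45
ee_pos: [0.5944, 0.2869, 0.254]
tcp_rot: [-48.3, 89.8, 17.9]
wrist_force: [6.7, 2.2, -7.8]
opening: 0.0425
```

Request:
play_rows(rows=[[[0,0,0],0,3.8],[[0,0,0],0,3.8],[[0,0,0],0,6],[[0,0,0],0,6],[[0,0,0],0,6],[[-4,0,0],0,6],[[-8,0,0],0,6],[[-11,0,0],0,6],[[-11,0,0],0,6]])

```text
time: 6.2
ee_pos: [0.5928, 0.287, 0.3699]
tcp_rot: [-39.8, 89.4, 26.2]
wrist_force: [-0.7, -0.8, 1.0]
opening: 0.0599
```

```bash
python3 - <<'E'
from h import *
hooks('wrist','w2');hooks('side','s2');hooks('scene','sc2')
go(.43,.015+.033,.36,0)
print(bot.get_obs()['q'])
E
```

```text
hooks mod60 0.02 bins [-180. -120.    0.   60.  120.  180.]
hooks mod60 -0.02 bins [-180. -120.  -60.   -0.   60.  120.  180.]
hooks mod60 0.06 bins [-1.799e+02 -1.199e+02 -5.990e+01  1.000e-01  6.010e+01  1.201e+02
  1.801e+02]
shift [  0.2    5.21 -28.5 ] turn(+cw) 66.0 q6 49.8 jaw 66.0 tcp [0.5934 0.2872 0.3625] op 6.01
[2.58279730e+01 3.06510455e+01 5.80029906e+01 1.17239977e+02
 4.22605364e-03 4.97997172e+01]
```

View pics/sc2.png

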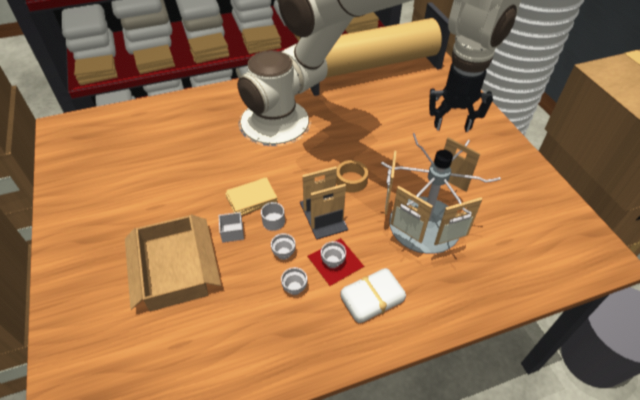

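```bash
python3 - <<'E'
from h import *
go(.44,-.018,.30,0)
E
```

```text
shift [  6.2    1.62 -34.13] turn(+cw) 66.0 q6 49.8 jaw 66.0 tcp [0.5934 0.2872 0.3625] op 6.01
```

Request:
play_rows(rows=[[[0,1.6,-34.1],66,4],[[0,1.6,-34.1],66,4],[[0,1.6,-34.1],66,4],[[0,1.6,-34.1],66,4],[[0,1.6,-34.1],66,4],[[0,1.6,-34.1],66,4],[[6.2,1.6,-34.1],66,4],[[6.2,1.6,-34.1],66,4],[[6.2,1.6,-34.1],66,4],[[6.2,1.6,-34.1],66,4],[[6.2,1.6,-34.1],66,4],[[6.2,1.6,-34.1],66,4]])

```text
time: 7.35
ee_pos: [0.4393, -0.0181, 0.2991]
tcp_rot: [168.3, 90.0, 168.4]
wrist_force: [-0.5, 0.2, 0.1]
opening: 0.04
```

```bash
python3 - <<'E'
from h import *
p,d,w,cam=grab('wrist','w3')
k=w.reshape(-1,3);k=k[np.isfinite(k).all(1)]
for x in(.43,.5):
    s=k[(abs(k[:,0]-x)<.03)&(abs(k[:,1]-.015)<.07)&(k[:,2]>.12)&(k[:,2]<.18)]
    print(len(s));
    if len(s)<30: continue
    t=s[s[:,2]>np.percentile(s[:,2],98)-.005];print(t.mean(0),t.min(0),t.max(0),np.percentile(s[:,2],[50,90,98]))
go(.43,-.018,.13,0)
E
```

```text
966
[0.42952925 0.01648576 0.15857421] [ 0.42625358 -0.03618006  0.15590528] [0.4327049  0.06381636 0.16133535] [0.15845849 0.15948243 0.16000938]
1617
[0.49917931 0.01637013 0.15838952] [ 0.49568808 -0.03605352  0.15482551] [0.50323139 0.06320605 0.16082491] [0.15758841 0.15922572 0.15980784]
shift [16.95 -0.03 -0.97] turn(+cw) 0.2 q6 87.5 jaw 0.2 tcp [ 0.4397 -0.0177  0.2995] op 3.98
```

View pics/w3.png

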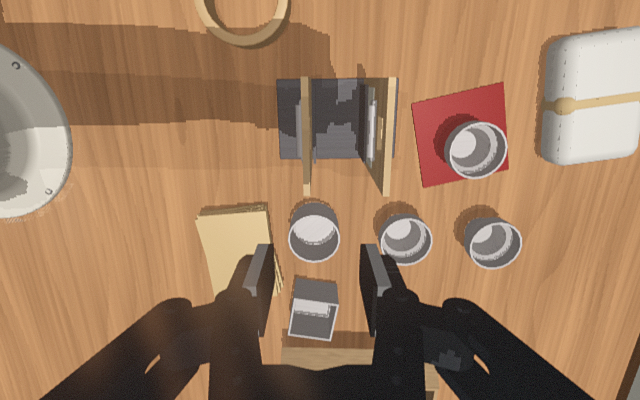

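Request:
play_rows(rows=[[[4,-0.1,-1],0,4],[[8,-0.1,-1],0,4],[[12,-0.1,-1],0,4],[[15,-0.1,-1],0,4],[[17,-0.1,-1],0,4],[[17,-0.1,-1],0,4],[[17,-0.1,-1],0,0],[[17,-0.1,-1],0,0],[[17,-0.1,-1],0,0],[[17,-0.1,-1],0,0],[[17,-0.1,-1],0,0],[[17,-0.1,-1],0,0]], squeeze=60)

```text
time: 8.4
ee_pos: [0.4309, -0.0189, 0.1319]
tcp_rot: [1.8, 89.8, 1.9]
wrist_force: [-1.6, 0.4, 6.6]
opening: 0.005
```

```bash
python3 - <<'E'
from h import *
go(.4295,-.019,.13,0); print(bot.get_obs()['wrist_force'])
E
```

```text
shift [ 0.19 -0.01 -0.14] turn(+cw) 0.1 q6 87.4 jaw 0.1 tcp [ 0.4309 -0.0189  0.1319] op 0.5
[-1.61860048  0.40557515  6.61119336]
```

Request:
play_rows(rows=[[[-2,0,0],0,0],[[-4,0,0],0,0],[[-7,0,0],0,0],[[-10,0,0],0,0],[[-13,0,0],0,0],[[-13,0,0],0,0],[[-13,0,0],0,0],[[-13,0,0],0,0]])

```text
time: 9.07
ee_pos: [0.43, -0.019, 0.2596]
tcp_rot: [-23.5, 90.0, -23.5]
wrist_force: [0.7, 0.1, -1.7]
opening: 0.0048
```

```bash
cat >> h.py <<'E'
def held(name,x,save=None):
    "held board extents near x"
    o=bot.get_obs();t=o['ee_pos']
    p,d,w,cam=grab(name,save);k=w.reshape(-1,3);k=k[np.isfinite(k).all(1)]
    s=k[(abs(k[:,0]-t[0])<.012)&(abs(k[:,1]-t[1]-.033)<.06)&(k[:,2]<t[2]+.035)&(k[:,2]>t[2]-.15)]
    top=s[(s[:,2]>t[2]+.018)&(s[:,1]>t[1]+.015)]
    return t,s,top,p,cam
E
python3 - <<'E'
from h import *
for n in('wrist','scene','side'):
    t,s,top,p,cam=held(n,0,'h_'+n)
    print(n,t,'n',len(s),len(top))
    if len(top):print(np.percentile(s,1,axis=0),np.percentile(s,99,axis=0),'top',np.median(top,0))
go(.435,.2865-.033,.26,0)
E
```

```text
wrist [ 0.43004103 -0.01901497  0.25963803] n 6961 3162
[ 0.41895516 -0.03329051  0.2367289 ] [0.44109034 0.06283523 0.2936558 ] top [0.429821   0.03452116 0.28617056]
scene [ 0.42975501 -0.01902425  0.25906742] n 1342 80
[ 0.42747371 -0.03468195  0.13562306] [0.43961644 0.06394651 0.28637464] top [0.43296177 0.03781713 0.28281313]
side [ 0.42959293 -0.0189936   0.25882585] n 835 90
[ 0.41825611 -0.03499729  0.13731009] [0.4372092  0.06482421 0.29101928] top [0.42753344 0.03111709 0.28430246]
shift [-0.12 27.25  0.57] turn(+cw) 0.0 q6 87.4 jaw 0.0 tcp [ 0.4295 -0.019   0.2588] op 0.47
```

View pics/h_scene.png

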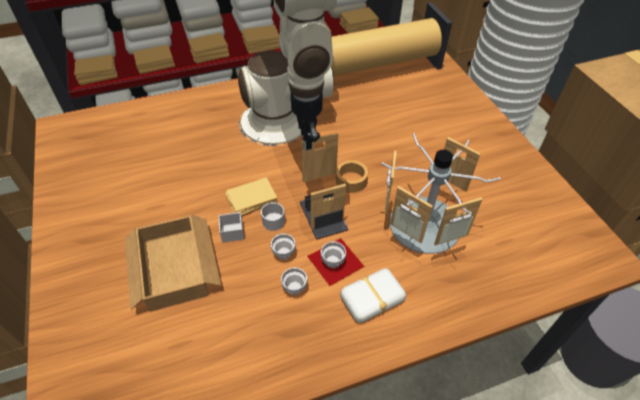

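View pics/h_wrist.png

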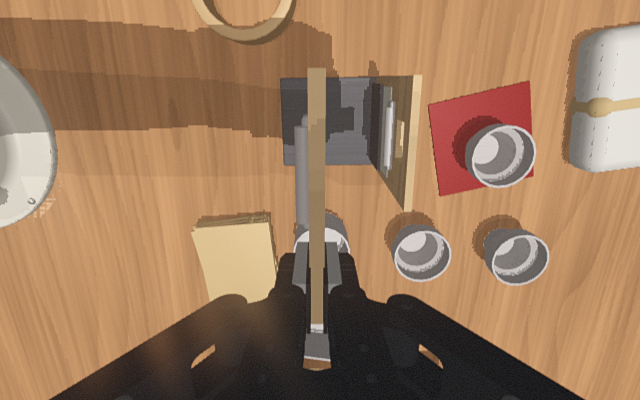

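Request:
play_rows(rows=[[[0,3,-1.5],0,0],[[0,7,-1.5],0,0],[[0,11,-1.5],0,0],[[0,15,-1.5],0,0],[[0,19,-1.5],0,0],[[0,23,-1.5],0,0],[[0,26,-1.5],0,0],[[0,27.2,-1.5],0,0],[[1.5,27.2,-1.5],0,0],[[3,27.2,-1.5],0,0],[[3,27.2,-1.5],0,0],[[3,27.2,-1.5],0,0]])

```text
time: 10.22
ee_pos: [0.4142, 0.2524, 0.229]
tcp_rot: [-145.9, 89.9, -145.9]
wrist_force: [0.3, -0.3, -1.5]
opening: 0.0049
```

```bash
python3 - <<'E'
from h import *
go(.4176,.253,.2295,0)
go(.4426,.253,.2295,0)
go(.4546,.253,.2225,0)
go(.4726,.253,.2145,0)
go(.4726,.253,.2035,0)
hooks('side','h2_side')
p,d,w,cam=grab('scene','h2_scene');crop(p,360,120,540,270,4,'c2')
p,d,w,cam=grab('wrist','h2_wrist')
E
```

```text
shift [-0.05  0.06  0.34] turn(+cw) 0.0 q6 121.3 jaw 0.0 tcp [0.4142 0.2524 0.229 ] op 0.49
shift [-0.06  0.06  2.84] turn(+cw) 0.0 q6 121.3 jaw 0.0 tcp [0.4142 0.2524 0.229 ] op 0.49
shift [0.64 0.06 4.04] turn(+cw) 0.0 q6 121.3 jaw 0.0 tcp [0.4142 0.2524 0.229 ] op 0.49
shift [1.44 0.06 5.84] turn(+cw) 0.0 q6 121.3 jaw 0.0 tcp [0.4142 0.2524 0.229 ] op 0.49
shift [2.54 0.07 5.84] turn(+cw) 0.0 q6 121.3 jaw 0.0 tcp [0.4142 0.2524 0.229 ] op 0.49
hooks mod60 0.03 bins [-180.  -60.    0.   60.  120.  180.]
```

View pics/c2.png

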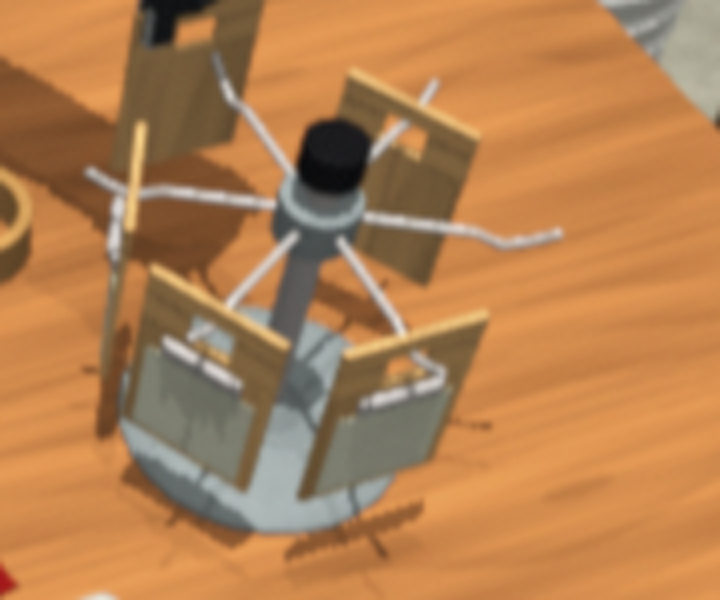

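View pics/h2_side.png

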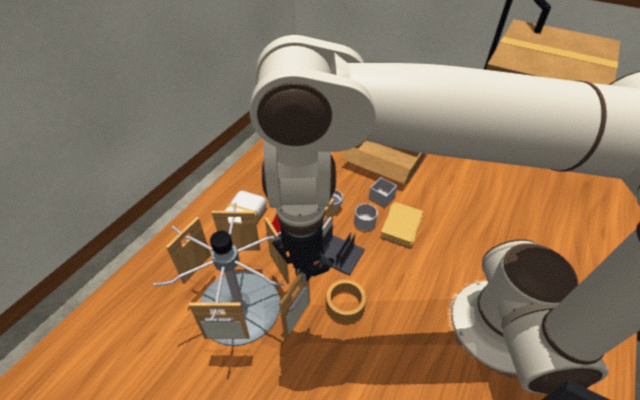

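View pics/h2_wrist.png

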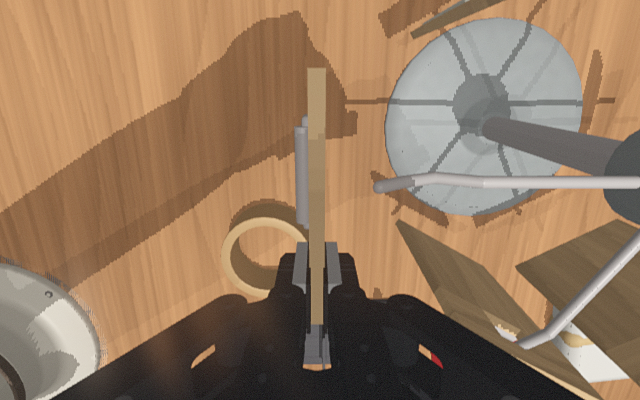

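Request:
play_rows(rows=[[[0,0.05,1],0,0],[[0,0.05,2],0,0],[[0,0.05,2.8],0,0],[[0.3,0.05,3.4],0,0],[[0.6,0.05,4],0,0],[[1,0.05,4.9],0,0],[[1.4,0.05,5.8],0,0],[[1.4,0.05,5.8],0,0],[[1.4,0.05,5.8],0,0]])

```text
time: 11.12
ee_pos: [0.4729, 0.2533, 0.2151]
tcp_rot: [-153.7, 89.9, -153.7]
wrist_force: [-0.6, -0.3, -2.3]
opening: 0.0048
```

```bash
python3 - <<'E'
from h import *
go(.4726,.253,.2035,0)
p,d,w,cam=hooks('scene','h3_scene');crop(p,360,120,540,270,4,'c3')
p,d,w,cam=grab('wrist','h3_wrist')
E
```

```text
shift [ 1.16 -0.03 -0.03] turn(+cw) 0.0 q6 118.2 jaw 0.0 tcp [0.4729 0.2533 0.2151] op 0.48
hooks mod60 0.13 bins [-1.799e+02 -1.199e+02 -5.990e+01  1.000e-01  6.010e+01  1.201e+02]
```

View pics/c3.png

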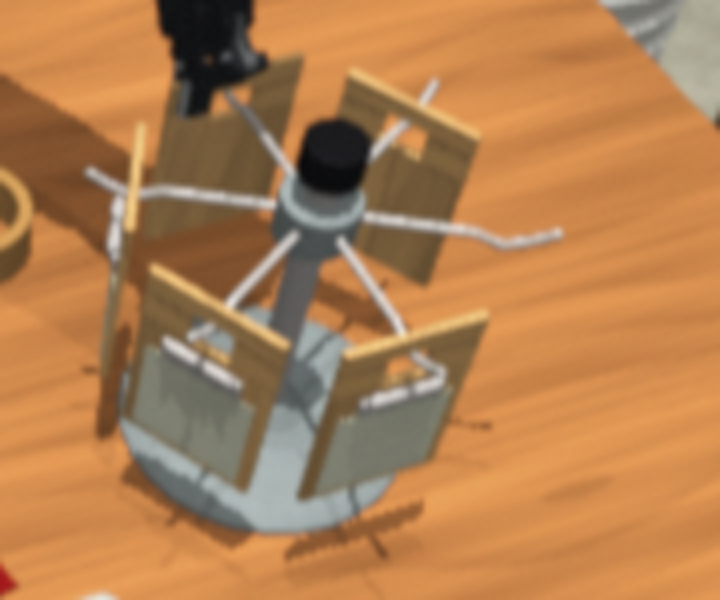

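View pics/h3_wrist.png

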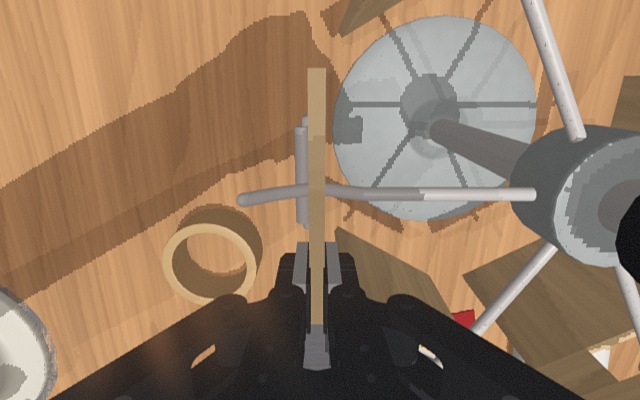

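Hook passes through the slot. Lower to the seat, hold, then release.

Request:
play_rows(rows=[[[0.4,0,0],0,0],[[0.8,0,0],0,0],[[1.05,0,0],0,0],[[1.05,0,0],0,0],[[1.05,0,0],0,0],[[1.05,0,0],0,2],[[1.05,0,0],0,3],[[1.05,0,0],0,3],[[1.05,0,0],0,3],[[1.05,0,0],0,3]])

```text
time: 12.05
ee_pos: [0.4727, 0.2535, 0.2052]
tcp_rot: [-144.4, 90.0, -144.4]
wrist_force: [0.5, 0.5, -0.2]
opening: 0.0299
```

```bash
python3 - <<'E'
from h import *
go(.4726,.253,.32,0)
p,d,w,cam=hooks('scene','h4_scene');crop(p,360,120,540,270,4,'c4')
p,d,w,cam=grab('wrist','h4_wrist')
E
```

```text
shift [-1.148e+01 -5.000e-02 -1.000e-02] turn(+cw) 0.0 q6 118.2 jaw 0.0 tcp [0.4727 0.2535 0.2052] op 2.99
hooks mod60 6.83 bins [-173.2 -113.2  -53.2    6.8   66.8  126.8]
```

View pics/h4_wrist.png

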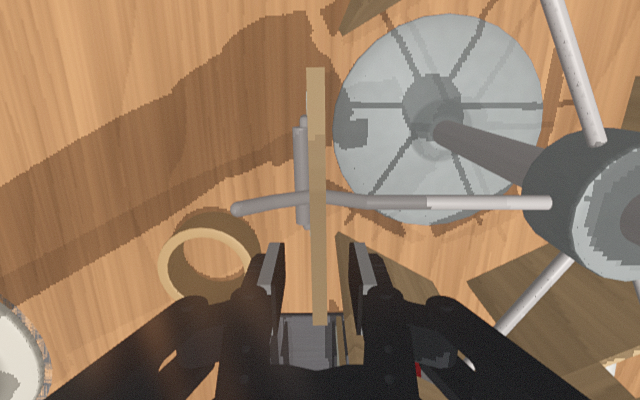

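Request:
play_rows(rows=[[[-3,0,0],0,3],[[-6,0,0],0,3],[[-10,0,0],0,3],[[-14,0,0],0,3],[[-15.5,0,0],0,5.8],[[-15.5,0,0],0,5.8],[[-15.5,0,0],0,5.8]])

```text
time: 12.73
ee_pos: [0.4732, 0.2538, 0.3609]
tcp_rot: [27.4, 89.9, 27.4]
wrist_force: [-0.2, 0.3, 0.7]
opening: 0.0582
```

```bash
python3 - <<'E'
from h import *
p,d,w,cam=hooks('scene','h5_scene');crop(p,360,120,540,270,4,'c5')
p,d,w,cam=hooks('wrist','h5_wrist')
k=w.reshape(-1,3);k=k[np.isfinite(k).all(1)]
s=k[(abs(k[:,0]-.4726)<.03)&(abs(k[:,1]-.2865)<.06)&(k[:,2]>.222)&(k[:,2]<.245)]
print(np.median(s,0),s.min(0),s.max(0))
go(.5926,.2865,.36,-45);go(.5926,.2865,.252,-45)
E
```

```text
hooks mod60 -0.33 bins [-180.3 -120.3  -60.3   -0.3   59.7  119.7  179.7]
hooks mod60 -0.15 bins [-180.2 -120.2  -60.2   -0.2  179.8]
[0.4724306  0.28712438 0.23225614] [0.44266385 0.23636791 0.2220004 ] [0.50224436 0.33606461 0.23528146]
shift [-0.11  3.29 11.99] turn(+cw) 45.0 q6 118.2 jaw 0.0 tcp [0.4727 0.2535 0.3591] op 5.8
shift [10.69  3.3  12.01] turn(+cw) 45.0 q6 118.2 jaw 0.0 tcp [0.4727 0.2535 0.3591] op 5.8
```

View pics/c5.png

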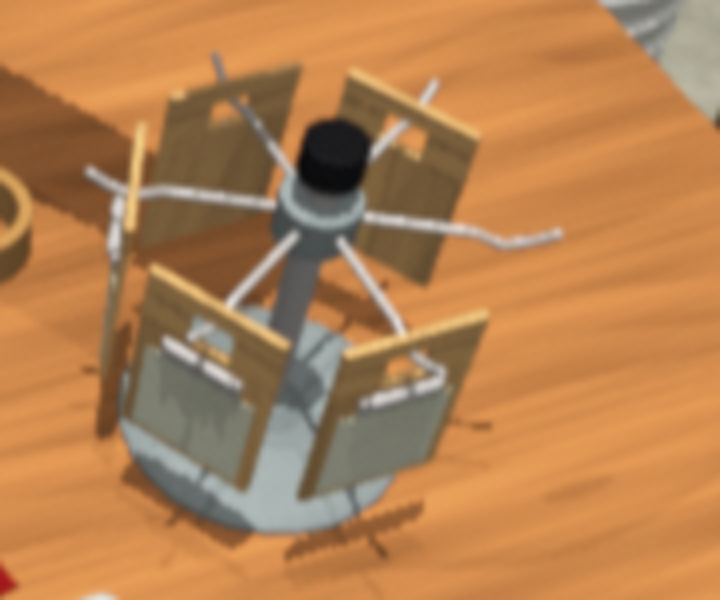

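Request:
play_rows(rows=[[[0,3.3,12],45,5.8],[[0,3.3,12],45,5.8],[[0,3.3,12],45,5.8],[[0,3.3,12],45,5.8],[[0,3.3,12],45,5.8],[[0,3.3,12],45,5.8],[[0,3.3,12],45,5.8],[[3,3.3,12],45,5.8],[[6,3.3,12],45,5.8],[[9,3.3,12],45,5.8],[[10.7,3.3,12],45,5.8],[[10.7,3.3,12],45,5.8]])

```text
time: 13.83
ee_pos: [0.591, 0.2858, 0.2472]
tcp_rot: [-109.4, 89.5, -154.3]
wrist_force: [-1.1, -0.8, -0.1]
opening: 0.058
```

Request:
play_rows(rows=[[[0,0,0],0,3.8],[[0,0,0],0,3.8],[[0,0,0],0,3.8],[[0,0,0],0,3.8],[[0,0,0],-1,3.8],[[0,0,0],-3,3.8],[[0,0,0],-6,3.8],[[0,0,0],-10,3.8],[[0,0,0],-14,3.8],[[0,0,0],-18,3.8],[[0,0,0],-22,3.8],[[0,0,0],-26,3.8]], squeeze=50)

```text
time: 14.83
ee_pos: [0.5924, 0.2862, 0.2532]
tcp_rot: [-121.2, 89.9, -139.9]
wrist_force: [-5.1, -1.8, -10.4]
opening: 0.0428
```

Request:
play_rows(rows=[[[0,0,0],-4,3.8],[[0,0,0],-8,3.8],[[0,0,0],-12,3.8],[[0,0,0],-16,3.8],[[0,0,0],-20,3.8],[[0,0,0],-24,3.8],[[0,0,0],-28,3.8],[[0,0,0],-32,3.8],[[0,0,0],-36,3.8],[[0,0,0],-40,3.8],[[0,0,0],-44,3.8],[[0,0,0],-48,3.8]])

```text
time: 15.83
ee_pos: [0.5935, 0.2863, 0.2532]
tcp_rot: [-97.8, 89.9, -68.6]
wrist_force: [2.3, -0.9, -10.9]
opening: 0.0432
```

```bash
python3 - <<'E'
from h import *
go(.5926,.2865,.252,75)
p,d,w,cam=hooks('scene','h6_scene');crop(p,360,120,540,270,4,'c6')
E
```

```text
shift [ 0.12  0.06 -0.07] turn(+cw) -45.8 q6 86.6 jaw 29.2 tcp [0.5935 0.2863 0.2532] op 4.32
hooks mod60 14.36 bins [-165.6 -105.6  -45.6   14.4   74.4]
```

View pics/c6.png

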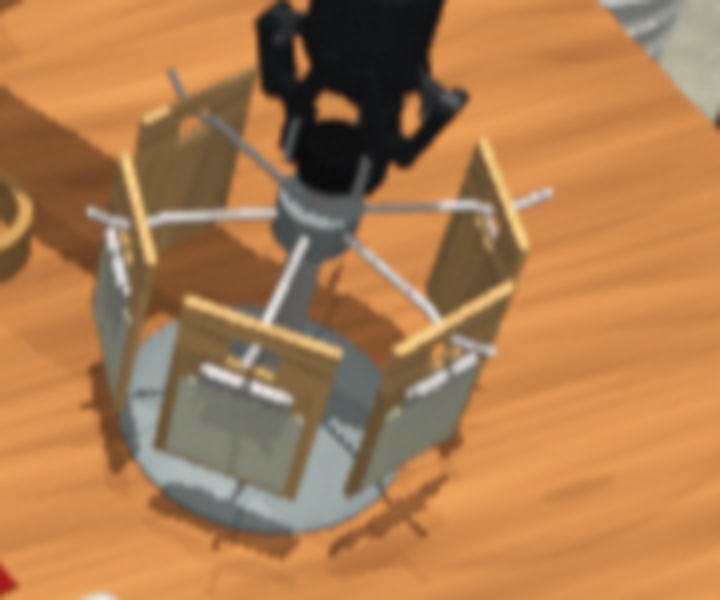

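Request:
play_rows(rows=[[[0,0,0],-5,3.8],[[0,0,0],-9,3.8],[[0,0,0],-13,3.8],[[0,0,0],-17,3.8],[[0,0,0],-21,3.8],[[0,0,0],-25,3.8],[[0,0,0],-29,3.8],[[0,0,0],-33,3.8],[[0,0,0],-37,3.8],[[0,0,0],-41,3.8],[[0,0,0],-44,3.8],[[0,0,0],-46,3.8]])

```text
time: 16.88
ee_pos: [0.5942, 0.2872, 0.2532]
tcp_rot: [-52.7, 89.9, 22.4]
wrist_force: [8.3, 3.9, -11.7]
opening: 0.0427
```

Request:
play_rows(rows=[[[0,0,0],0,3.8],[[0,0,0],0,3.8],[[0,0,0],0,6],[[0,0,0],0,6],[[0,0,0],0,6],[[-4,0,0],0,6],[[-8,0,0],0,6],[[-11,0,0],0,6],[[-11,0,0],0,6]])

```text
time: 17.63
ee_pos: [0.5925, 0.2865, 0.3709]
tcp_rot: [-48.9, 89.4, 26.1]
wrist_force: [-1.8, -0.0, 0.3]
opening: 0.0596
```

```bash
python3 - <<'E'
from h import *
hooks('wrist','w7');hooks('side','s7');p,_,_,_=hooks('scene','sc7');crop(p,360,120,540,270,4,'c7')
go(.4992,-.019,.36,0)
E
```

```text
hooks mod60 -0.1 bins [-1.801e+02 -1.201e+02 -1.000e-01  5.990e+01  1.199e+02  1.799e+02]
hooks mod60 -0.1 bins [-1.801e+02 -1.201e+02 -6.010e+01 -1.000e-01  5.990e+01  1.199e+02
  1.799e+02]
hooks mod60 -0.51 bins [-180.5 -120.5  -60.5   -0.5   59.5  119.5  179.5]
shift [  0.34   1.16 -31.97] turn(+cw) 75.0 q6 40.8 jaw 75.0 tcp [0.593  0.2868 0.3637] op 5.99
```

View pics/c7.png

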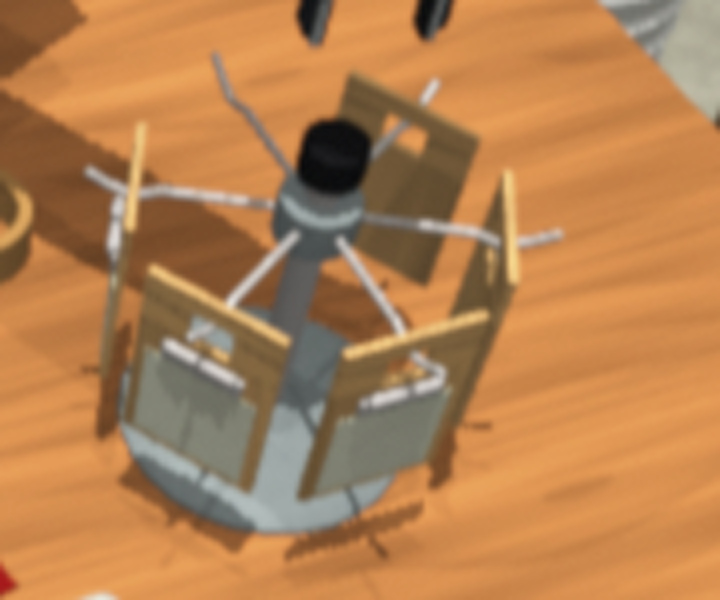

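Hook is at front, empty. Fetch the second board.

Request:
play_rows(rows=[[[0,1.2,-32],75,4],[[0,1.2,-32],75,4],[[0,1.2,-32],75,4],[[0,1.2,-32],75,4],[[0,1.2,-32],75,4],[[0,1.2,-32],75,4],[[6,1.2,-32],75,4],[[6,1.2,-32],75,4],[[6,1.2,-32],75,4],[[6,1.2,-32],75,4],[[6,1.2,-32],75,4],[[6,1.2,-32],75,4]])

```text
time: 18.78
ee_pos: [0.4974, -0.0198, 0.3015]
tcp_rot: [177.4, 89.9, 177.2]
wrist_force: [-0.5, 1.2, -0.1]
opening: 0.0401
```

```bash
python3 - <<'E'
from h import *
p,d,w,cam=grab('wrist','w8')
k=w.reshape(-1,3);k=k[np.isfinite(k).all(1)]
x=.5
s=k[(abs(k[:,0]-x)<.03)&(abs(k[:,1]-.015)<.07)&(k[:,2]>.12)&(k[:,2]<.18)]
t=s[s[:,2]>np.percentile(s[:,2],98)-.005];print(t.mean(0),t.min(0),t.max(0),np.percentile(s[:,2],[50,90,98]))
go(.4995,-.019,.13,0)
E
```

```text
[0.49950497 0.01637237 0.15857575] [ 0.49598827 -0.03595935  0.15599433] [0.50270219 0.06364257 0.16069289] [0.15855731 0.15946685 0.16000118]
shift [17.19  0.06  0.22] turn(+cw) 0.1 q6 87.7 jaw 0.1 tcp [ 0.4977 -0.0196  0.3019] op 3.99
```

Request:
play_rows(rows=[[[4,0,0.2],0,4],[[8,0,0.2],0,4],[[12,0,0.2],0,4],[[15,0,0.2],0,4],[[17.2,0,0.2],0,4],[[17.2,0,0.2],0,4],[[17.2,0,0.2],0,0],[[17.2,0,0.2],0,0],[[17.2,0,0.2],0,0],[[17.2,0,0.2],0,0],[[17.2,0,0.2],0,0],[[17.2,0,0.2],0,0]], squeeze=60)

```text
time: 19.83
ee_pos: [0.5014, -0.0195, 0.1334]
tcp_rot: [-2.1, 89.8, -2.1]
wrist_force: [-0.8, 0.2, 7.6]
opening: 0.005
```

Request:
play_rows(rows=[[[-2,0,0],0,0],[[-4,0,0],0,0],[[-7,0,0],0,0],[[-10,0,0],0,0],[[-13,0,0],0,0],[[-13,0,0],0,0],[[-13,0,0],0,0],[[-13,0,0],0,0]])

```text
time: 20.5
ee_pos: [0.5006, -0.0195, 0.261]
tcp_rot: [-105.1, 90.0, -105.0]
wrist_force: [-0.2, 0.3, -1.9]
opening: 0.0051
```

```bash
python3 - <<'E'
from h import *
for n in('wrist','scene','side'):
    t,s,top,p,cam=held(n,0,'h9_'+n)
    print(n,t,'n',len(s),len(top))
    if len(top):print(np.percentile(s,1,axis=0),np.percentile(s,99,axis=0),'top',np.median(top,0))
go(.415,-.019,.26,0)
go(.415,.253,.26,0)
E
```

```text
wrist [ 0.50060512 -0.01946179  0.26099684] n 6905 3140
[ 0.48947646 -0.0332703   0.23659706] [0.51170281 0.06304171 0.29504065] top [0.50038541 0.03424758 0.28605057]
scene [ 0.50029145 -0.01944065  0.26036004] n 1366 67
[ 0.4976627  -0.03488074  0.13565763] [0.51007599 0.06474343 0.2858471 ] top [0.50306078 0.04036042 0.28311082]
side [ 0.50013081 -0.0194304   0.26010433] n 919 81
[ 0.48900951 -0.03401836  0.13726501] [0.50605162 0.06470681 0.29240758] top [0.49801163 0.03505424 0.28367967]
shift [ 0.02  0.05 -8.51] turn(+cw) 0.0 q6 87.7 jaw 0.0 tcp [ 0.5001 -0.0194  0.2601] op 0.5
shift [ 0.03 27.25 -8.49] turn(+cw) 0.0 q6 87.7 jaw 0.0 tcp [ 0.5001 -0.0194  0.2601] op 0.5
```

Request:
play_rows(rows=[[[0,0,-4],0,0],[[0,2,-8],0,0],[[0,6,-8.5],0,0],[[0,10,-8.5],0,0],[[0,14,-8.5],0,0],[[0,18,-8.5],0,0],[[0,22,-8.5],0,0],[[0,26,-8.5],0,0],[[0,27.25,-8.5],0,0],[[1.5,27.25,-8.5],0,0],[[3,27.25,-8.5],0,0],[[3,27.25,-8.5],0,0]])

```text
time: 21.65
ee_pos: [0.4142, 0.2527, 0.2278]
tcp_rot: [-147.5, 89.7, -147.4]
wrist_force: [-0.6, -0.1, -2.2]
opening: 0.0044
```

```bash
python3 - <<'E'
from h import *
go(.4426,.253,.2305,0)
go(.4546,.253,.2235,0)
go(.4726,.253,.2155,0)
go(.4726,.253,.205,0)
p,d,w,cam=hooks('wrist','w10')
E
```

```text
shift [-0.28  0.03  2.84] turn(+cw) 0.1 q6 121.3 jaw 0.1 tcp [0.4142 0.2527 0.2278] op 0.44
shift [0.41 0.03 4.04] turn(+cw) 0.1 q6 121.3 jaw 0.1 tcp [0.4142 0.2527 0.2278] op 0.44
shift [1.2  0.03 5.84] turn(+cw) 0.1 q6 121.3 jaw 0.1 tcp [0.4142 0.2527 0.2278] op 0.44
shift [2.25 0.03 5.85] turn(+cw) 0.1 q6 121.3 jaw 0.1 tcp [0.4142 0.2527 0.2278] op 0.44
hooks mod60 -0.4 bins [-180.4  -60.4  179.6]
```

View pics/w10.png

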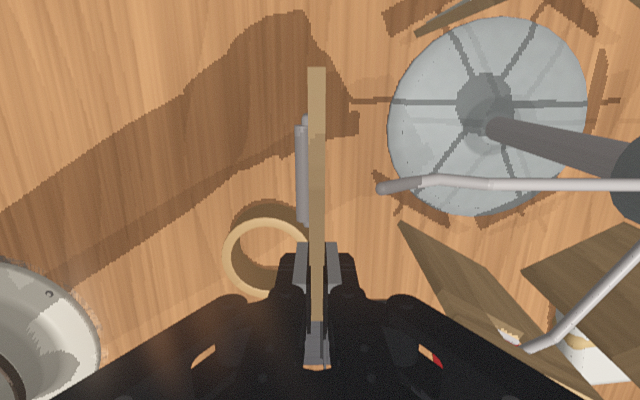

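```bash
python3 - <<'E'
from h import *
go(.4426,.253,.2305,0)
go(.4726,.253,.2155,0)
E
```

```text
shift [-0.11  0.05  2.81] turn(+cw) 0.1 q6 121.3 jaw 0.1 tcp [0.4145 0.2525 0.2295] op 0.48
shift [1.38 0.05 5.82] turn(+cw) 0.1 q6 121.3 jaw 0.1 tcp [0.4145 0.2525 0.2295] op 0.48
```

Request:
play_rows(rows=[[[-0.1,0.05,1],0,0],[[-0.1,0.05,2],0,0],[[-0.1,0.05,2.8],0,0],[[0.2,0.05,3.4],0,0],[[0.5,0.05,4],0,0],[[0.9,0.05,4.9],0,0],[[1.4,0.05,5.8],0,0],[[1.4,0.05,5.8],0,0],[[1.4,0.05,5.8],0,0]])

```text
time: 22.45
ee_pos: [0.4735, 0.2533, 0.2165]
tcp_rot: [-153.6, 89.9, -153.6]
wrist_force: [-0.1, -0.4, -1.9]
opening: 0.0049
```

```bash
python3 - <<'E'
from h import *
p,d,w,cam=grab('wrist','w11')
go(.4726,.253,.205,0)
E
```

```text
shift [ 1.2  -0.04 -0.06] turn(+cw) 0.0 q6 118.1 jaw 0.0 tcp [0.4732 0.2534 0.217 ] op 0.48
```

View pics/w11.png

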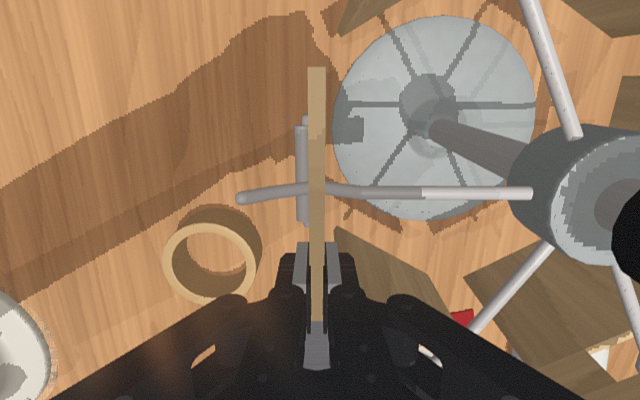

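Request:
play_rows(rows=[[[0.4,0,0],0,0],[[0.8,0,0],0,0],[[1.1,0,0],0,0],[[1.1,0,0],0,0],[[1.1,0,0],0,0],[[1.1,0,0],0,0],[[1.1,0,0],0,2],[[1.1,0,0],0,3],[[1.1,0,0],0,3],[[1.1,0,0],0,3],[[1.1,0,0],0,3]])

```text
time: 23.42
ee_pos: [0.4733, 0.2535, 0.2061]
tcp_rot: [-146.1, 90.0, -146.1]
wrist_force: [-0.4, 0.0, 1.0]
opening: 0.0301
```

Request:
play_rows(rows=[[[-3,0,0],0,3],[[-6,0,0],0,3],[[-10,0,0],0,3],[[-14,0,0],0,3],[[-15.5,0,0],0,8.5],[[-15.5,0,0],0,8.5],[[-15.5,0,0],0,8.5]])

```text
time: 24.0
ee_pos: [0.4738, 0.2538, 0.3618]
tcp_rot: [26.8, 89.9, 26.8]
wrist_force: [-0.1, -0.1, -0.4]
opening: 0.065
```

```bash
python3 - <<'E'
from h import *
p,d,w,cam=hooks('scene','h12_scene');crop(p,360,120,540,270,4,'c12')
p,d,w,cam=hooks('wrist','h12_wrist')
k=w.reshape(-1,3);k=k[np.isfinite(k).all(1)]
s=k[(abs(k[:,0]-.4726)<.03)&(abs(k[:,1]-.2865)<.06)&(k[:,2]>.222)&(k[:,2]<.245)]
print(np.median(s,0),s.min(0),s.max(0))
E
```

```text
hooks mod60 -0.27 bins [-180.3 -120.3  -60.3   -0.3   59.7  119.7  179.7]
hooks mod60 -0.29 bins [-180.3 -120.3  -60.3   -0.3  179.7]
[0.47300296 0.28753877 0.23229369] [0.44297238 0.23674366 0.22200825] [0.50210306 0.33677688 0.23457833]
```

View pics/c12.png

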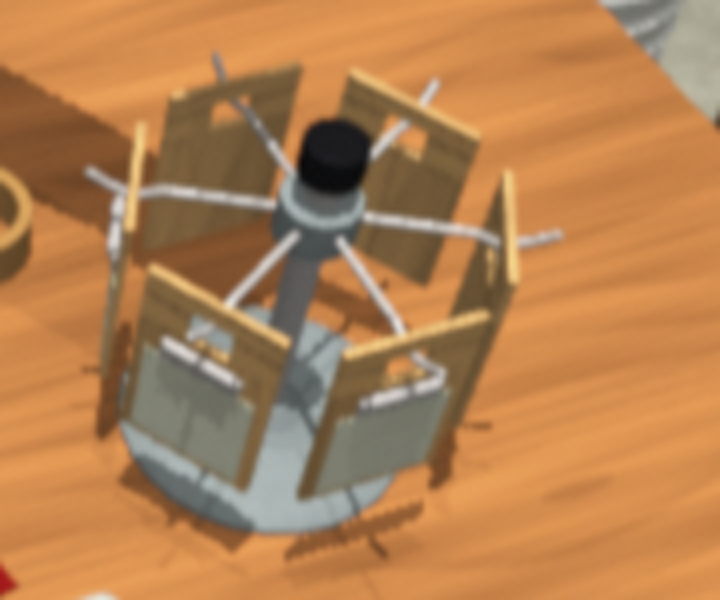

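View pics/h12_scene.png

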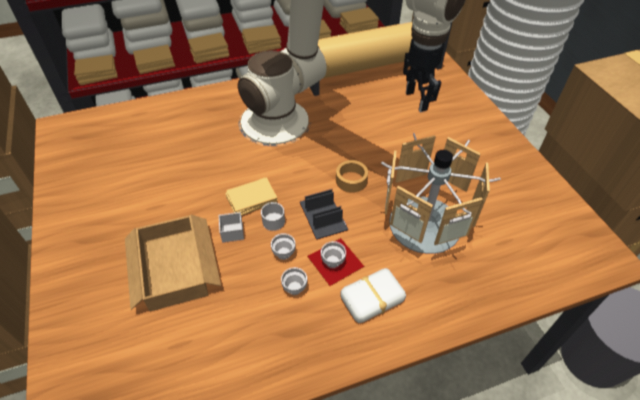

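```bash
python3 - <<'E'
from h import *
go(.58,-.12,.36,0)
E
```

```text
shift [ 1.000e-02 -3.736e+01  1.064e+01] turn(+cw) 0.0 q6 118.1 jaw 0.0 tcp [0.4733 0.2535 0.36  ] op 7.9
```

Request:
play_rows(rows=[[[0,-37.4,10.6],0,7.2],[[0,-37.4,10.6],0,7.2],[[0,-37.4,10.6],0,7.2],[[0,-37.4,10.6],0,7.2],[[0,-37.4,10.6],0,7.2],[[0,-37.4,10.6],0,7.2],[[0,-37.4,10.6],0,7.2],[[0,-37.4,10.6],0,7.2],[[0,-37.4,10.6],0,7.2],[[2,-37.4,10.6],0,7.2],[[2,-37.4,10.6],0,7.2],[[2,-37.4,10.6],0,7.2]])

```text
time: 25.1
ee_pos: [0.5789, -0.121, 0.3388]
tcp_rot: [165.4, 89.7, 165.3]
wrist_force: [-0.2, 0.6, -0.4]
opening: 0.0718
```

```bash
cat >> fit.py <<'E'
def rims(views,guess,zlo=.043,zhi=.057):
    for n in views:
        p,d,w,cam=grab(n,None)
        k=w.reshape(-1,3);k=k[np.isfinite(k).all(1)]
        for nm,(x,y) in guess.items():
            s=k[(abs(k[:,0]-x)<.055)&(abs(k[:,1]-y)<.055)&(k[:,2]>zlo)&(k[:,2]<zhi)]
            if len(s)<20: print(n,nm,'few',len(s));continue
            print(n,nm,len(s),'mid',np.round((np.percentile(s[:,:2],.5,axis=0)+np.percentile(s[:,:2],99.5,axis=0))/2,4),'ext',np.round(np.ptp(s[:,:2],axis=0),4),'z',np.round(np.percentile(s[:,2],[50,97]),4),'circ',np.round(circ(s[:,:2]),4))
E
python3 - <<'E'
from fit import *
G=dict(tub0=(.627,-.016),A=(.67,-.14),B=(.5545,-.135),C=(.4365,-.13),sq=(.434,-.2535))
rims(('wrist','side','scene'),G)
o=bot.get_obs();p,d,w,cam=grab('wrist','w13')
t=(w-o['ee_pos'])@RT(o['tcp_rot'])
m=np.isfinite(t[...,0])&(abs(t[...,1])<.02)&(abs(t[...,2])<.08)&(t[...,0]<.03)&(t[...,0]>-.08)
print('finger tip tool x',np.percentile(t[m][:,0],[90,99,100]),o['opening'],o['ee_pos'])
E
```

```text
wrist tub0 528 mid [ 0.6266 -0.0167] ext [0.0665 0.0661] z [0.0532 0.0549] circ [ 0.6263 -0.0171  0.0318]
wrist A 450 mid [ 0.6689 -0.1409] ext [0.0664 0.0661] z [0.05  0.052] circ [ 0.6687 -0.1406  0.0319]
wrist B 412 mid [ 0.5541 -0.1354] ext [0.0664 0.0661] z [0.0502 0.052 ] circ [ 0.5541 -0.1354  0.0319]
wrist C 497 mid [ 0.436  -0.1314] ext [0.0663 0.0659] z [0.0499 0.0519] circ [ 0.4362 -0.1315  0.0319]
wrist sq 473 mid [ 0.4341 -0.2527] ext [0.0702 0.069 ] z [0.0497 0.0519] circ [ 0.4337 -0.2547  0.0333]
side tub0 137 mid [ 0.6256 -0.0167] ext [0.068  0.0662] z [0.05   0.0546] circ [ 0.6253 -0.0161  0.032 ]
side A 99 mid [ 0.6674 -0.1411] ext [0.0668 0.0684] z [0.0481 0.0527] circ [ 0.6678 -0.1404  0.032 ]
side B 103 mid [ 0.5527 -0.1349] ext [0.0671 0.0676] z [0.048  0.0518] circ [ 0.5527 -0.1349  0.0319]
side C 109 mid [ 0.4345 -0.1324] ext [0.0659 0.0703] z [0.0479 0.0516] circ [ 0.4345 -0.131   0.0321]
side sq 127 mid [ 0.4328 -0.2542] ext [0.0715 0.072 ] z [0.0479 0.0524] circ [ 0.4325 -0.2539  0.0334]
scene tub0 149 mid [ 0.6283 -0.0156] ext [0.0691 0.0668] z [0.0497 0.0553] circ [ 0.6289 -0.0156  0.0321]
scene A 129 mid [ 0.6717 -0.1392] ext [0.0666 0.0656] z [0.0476 0.0528] circ [ 0.6712 -0.1394  0.0319]
scene B 122 mid [ 0.5562 -0.1338] ext [0.0703 0.0664] z [0.048  0.0526] circ [ 0.5562 -0.1342  0.032 ]
scene C 107 mid [ 0.4374 -0.1308] ext [0.0685 0.0658] z [0.0476 0.0524] circ [ 0.438  -0.1302  0.0319]
scene sq 131 mid [ 0.4352 -0.2536] ext [0.0755 0.071 ] z [0.048  0.0532] circ [ 0.4365 -0.253   0.0338]
finger tip tool x [-0.03349114 -0.01397263 -0.00794952] 0.07208392452196855 [ 0.5791644  -0.1191983   0.34196729]
```

View pics/w13.png

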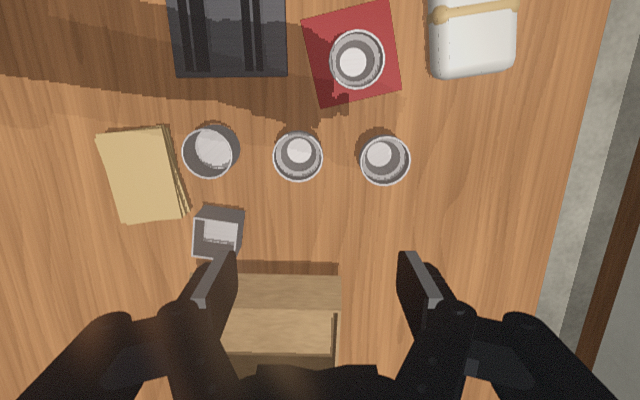

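```bash
python3 - <<'E'
from h import *
go(.6688,-.1407,.029,0)
E
```

```text
shift [31.33 -2.18  8.91] turn(+cw) 0.1 q6 78.3 jaw 0.1 tcp [ 0.5793 -0.1191  0.3422] op 7.22
```

Request:
play_rows(rows=[[[0,-2.2,4],0,8],[[4,-2.2,8],0,8],[[8,-2.2,8.9],0,8],[[12,-2.2,8.9],0,8],[[16,-2.2,8.9],0,8],[[20,-2.2,8.9],0,8],[[24,-2.2,8.9],0,8],[[24,-2.2,8.9],0,8],[[24,-2.2,8.9],0,8],[[24,-2.2,8.9],0,8]])

```text
time: 26.13
ee_pos: [0.6694, -0.1418, 0.1041]
tcp_rot: [-10.2, 89.9, -10.1]
wrist_force: [-0.8, 0.5, 1.1]
opening: 0.0803
```

```bash
python3 - <<'E'
from fit import *
rims(('wrist',),dict(A=(.669,-.141)))
go(.6688,-.1407,.029,0)
E
```

```text
wrist A 2021 mid [ 0.6694 -0.1404] ext [0.0662 0.0667] z [0.05   0.0516] circ [ 0.6693 -0.14    0.0318]
shift [ 7.64  0.15 -0.17] turn(+cw) 0.1 q6 78.0 jaw 0.1 tcp [ 0.6701 -0.1422  0.1054] op 8.03
```

Request:
play_rows(rows=[[[2.5,0.15,-0.1],0,8],[[5,0.15,-0.1],0,8],[[7,0.15,-0.1],0,8],[[7.6,0.15,-0.1],0,8],[[7.6,0.15,-0.1],0,8],[[7.6,0.15,-0.1],0,6],[[7.6,0.15,-0.1],0,6],[[7.6,0.15,-0.1],0,6],[[7.6,0.15,-0.1],0,6],[[7.6,0.15,-0.1],0,6]], squeeze=35)

```text
time: 27.02
ee_pos: [0.6693, -0.1412, 0.0289]
tcp_rot: [-11.8, 89.7, -11.8]
wrist_force: [-0.5, 0.4, 6.8]
opening: 0.0663
```

Request:
play_rows(rows=[[[-2,0,0],0,6],[[-5,0,0],0,6],[[-8,0,0],0,6],[[-10,0,0],0,6],[[-10,0,0],0,6],[[-10,0,0],0,6]])

```text
time: 27.52
ee_pos: [0.6687, -0.1411, 0.1283]
tcp_rot: [-11.8, 89.7, -11.8]
wrist_force: [0.6, 0.4, -1.3]
opening: 0.0661
```

```bash
python3 - <<'E'
from fit import *
o=bot.get_obs();p,d,w,cam=grab('wrist','w14')
t=(w-o['ee_pos'])@RT(o['tcp_rot'])
m=np.isfinite(t[...,0])&(abs(t[...,1])<.05)&(abs(t[...,2])<.045)&(t[...,0]<.04)&(t[...,0]>-.03)
s=t[m];print(np.percentile(s,[1,99],axis=0))
# rim top ring: points whose x close to min visible
for lo in np.arange(-.03,.03,.004):
    q=s[(s[:,0]>lo)&(s[:,0]<lo+.004)];print(round(lo,3),len(q),np.round(np.ptp(q[:,1:],axis=0),4) if len(q) else '', np.round((q[:,1:].max(0)+q[:,1:].min(0))/2,4) if len(q) else '')
go(.6264,-.0168,.13,0)
E
```

```text
[[-0.02844212 -0.03072388 -0.03862585]
 [ 0.02622861  0.03349364  0.03862697]]
-0.03 542 [0.0232 0.0899] [-0.001 -0.   ]
-0.026 996 [0.0657 0.0899] [ 0.0011 -0.    ]
-0.022 3686 [0.0679 0.0898] [ 0.0003 -0.    ]
-0.018 1717 [0.0658 0.0898] [ 0.0012 -0.    ]
-0.014 1499 [0.0655 0.0834] [0.0015 0.002 ]
-0.01 1254 [0.0654 0.0762] [ 0.0014 -0.0013]
-0.006 2534 [0.0655 0.0623] [0.0013 0.0001]
-0.002 2187 [0.0498 0.0585] [-0.0054 -0.0005]
0.002 896 [0.0414 0.0479] [-0.0033 -0.0001]
0.006 795 [0.0384 0.0459] [-0.0043 -0.0001]
0.01 727 [0.0367 0.0439] [-0.0037 -0.0001]
0.014 625 [0.0344 0.041 ] [-0.0043 -0.    ]
0.018 560 [0.0318 0.0397] [-0.0041 -0.    ]
0.022 2673 [0.0324 0.0373] [-0.0031 -0.0001]
0.026 414 [0.0306 0.0341] [-0.0031 -0.0003]
shift [-0.39 12.42 -4.15] turn(+cw) 0.0 q6 78.1 jaw 0.0 tcp [ 0.668  -0.141   0.1263] op 6.61
```

View pics/w14.png

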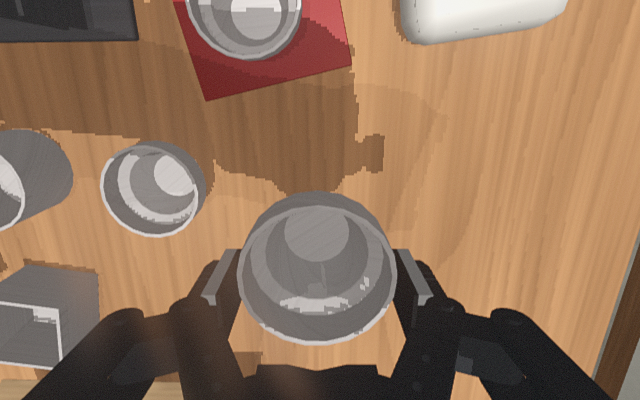

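Request:
play_rows(rows=[[[0,4,-1.3],0,6],[[0,8,-2.6],0,6],[[0,11,-3.7],0,6],[[0,12.4,-4.15],0,6],[[0,12.4,-4.15],0,6],[[0,12.4,-4.15],0,6],[[0,12.4,-4.15],0,6]])

```text
time: 28.15
ee_pos: [0.6261, -0.0177, 0.1248]
tcp_rot: [-146.1, 90.0, -146.1]
wrist_force: [0.9, 0.3, -1.8]
opening: 0.0659
```

```bash
python3 - <<'E'
from fit import *
rims(('wrist','side','scene'),dict(t0=(.6266,-.0168)),.044,.056)
p,d,w,cam=grab('wrist','w15')
go(.6266,-.0176,.055,0)
E
```

```text
wrist t0 838 mid [ 0.6267 -0.0014] ext [0.0663 0.0375] z [0.0532 0.0545] circ [ 0.6268 -0.0155  0.0316]
side t0 104 mid [ 0.6257 -0.0163] ext [0.0663 0.0676] z [0.0502 0.0544] circ [ 0.6254 -0.016   0.0319]
scene t0 102 mid [ 0.6301 -0.0159] ext [0.0663 0.0674] z [0.0506 0.0554] circ [ 0.6289 -0.0154  0.0321]
shift [6.99 0.04 0.04] turn(+cw) -0.0 q6 88.4 jaw -0.0 tcp [ 0.6262 -0.018   0.1249] op 6.61
```

View pics/w15.png

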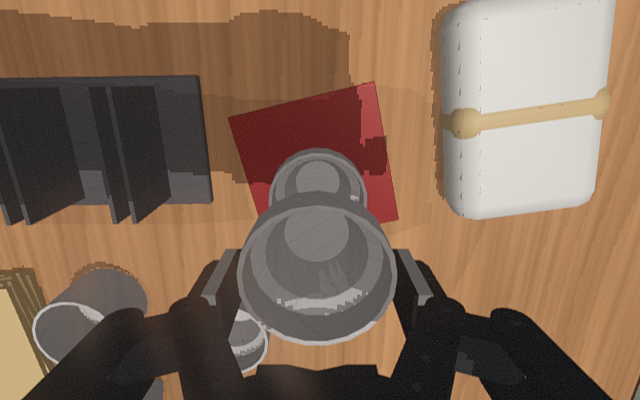

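Request:
play_rows(rows=[[[2,0.1,0.05],0,6],[[4,0.1,0.05],0,6],[[5.5,0.1,0.05],0,6],[[6.5,0.1,0.05],0,6],[[7,0.1,0.05],0,6],[[7.2,0.1,0.05],0,6],[[7.2,0.1,0.05],0,6],[[7.2,0.1,0.05],0,6]])

```text
time: 29.02
ee_pos: [0.627, -0.016, 0.0542]
tcp_rot: [1.0, 89.9, 1.1]
wrist_force: [0.3, 0.7, -1.7]
opening: 0.0665
```

Request:
play_rows(rows=[[[0.1,0,0],0,6],[[0.2,0,0],0,6],[[0.2,0,0],0,6],[[0.2,0,0],0,6]])

```text
time: 29.35
ee_pos: [0.6274, -0.0159, 0.0533]
tcp_rot: [-3.4, 89.8, -3.3]
wrist_force: [-1.4, -0.6, 7.3]
opening: 0.0662
```

Contact. Release and retreat.

Request:
play_rows(rows=[[[0,0,0],0,7.4],[[0,0,0],0,8],[[0,0,0],0,8],[[0,0,0],0,8],[[-2,0,0],0,8],[[-5,0,0],0,8],[[-9,0,0],0,8],[[-13,0,0],0,8],[[-17,0,0],0,8],[[-20,0,0],0,8],[[-20,0,0],0,8],[[-20,0,0],0,8]])

```text
time: 30.35
ee_pos: [0.6273, -0.0159, 0.2534]
tcp_rot: [-1.4, 89.8, -1.3]
wrist_force: [-0.9, -0.6, -0.2]
opening: 0.08
```

```bash
python3 - <<'E'
from fit import *
rims(('wrist','side'),dict(t0=(.6266,-.0168)),.066,.08)
rims(('wrist',),dict(B=(.5541,-.1354),A=(.669,-.14)))
go(.5541,-.1354,.11,0)
p,d,w,cam=grab('scene','sc16')
E
```

```text
wrist t0 791 mid [ 0.6269 -0.0159] ext [0.0658 0.0668] z [0.0747 0.0766] circ [ 0.627  -0.0156  0.0318]
side t0 130 mid [ 0.6258 -0.0155] ext [0.0654 0.0706] z [0.0719 0.0773] circ [ 0.6258 -0.0154  0.0321]
wrist B 692 mid [ 0.5743 -0.1207] ext [0.0666 0.0671] z [0.0496 0.0517] circ [ 0.5742 -0.1201  0.0319]
wrist A few 0
shift [ 13.99 -11.95  -7.18] turn(+cw) 0.0 q6 88.5 jaw 0.0 tcp [ 0.6261 -0.0159  0.2497] op 7.99
```

View pics/sc16.png

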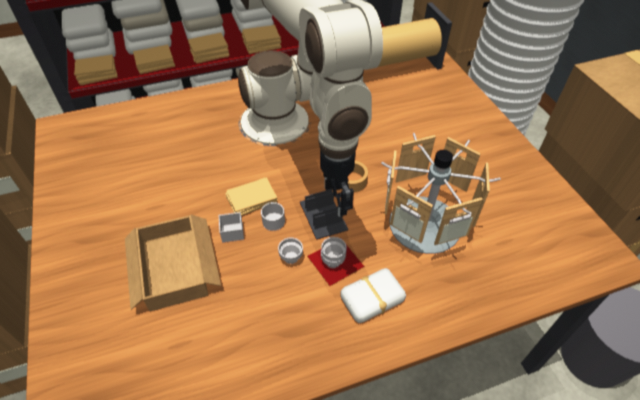

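Request:
play_rows(rows=[[[3,-3.5,-2],0,8],[[6,-7,-4],0,8],[[9,-10.4,-5.2],0,8],[[12,-10.4,-5.2],0,8],[[14,-10.4,-5.2],0,8],[[14,-10.4,-5.2],0,8],[[14,-10.4,-5.2],0,8],[[14,-10.4,-5.2],0,8]])

```text
time: 31.22
ee_pos: [0.5751, -0.1195, 0.1128]
tcp_rot: [-6.9, 89.9, -6.9]
wrist_force: [0.9, -0.2, 0.7]
opening: 0.0804
```

```bash
python3 - <<'E'
from fit import *
rims(('wrist',),dict(B=(.5742,-.1205)))
go(.5745,-.1203,.029,0)
E
```

```text
wrist B 1855 mid [ 0.5739 -0.1203] ext [0.0665 0.0669] z [0.05   0.0516] circ [ 0.574  -0.12    0.0318]
shift [ 8.44 -0.08 -0.13] turn(+cw) 0.1 q6 78.2 jaw 0.1 tcp [ 0.5756 -0.1195  0.1134] op 7.98
```

Request:
play_rows(rows=[[[2.5,-0.06,-0.18],0,8],[[5,-0.06,-0.18],0,8],[[7.5,-0.06,-0.18],0,8],[[8.4,-0.06,-0.18],0,8],[[8.4,-0.06,-0.18],0,8],[[8.4,-0.06,-0.18],0,6],[[8.4,-0.06,-0.18],0,6],[[8.4,-0.06,-0.18],0,6],[[8.4,-0.06,-0.18],0,6],[[8.4,-0.06,-0.18],0,6]], squeeze=35)

```text
time: 32.1
ee_pos: [0.5742, -0.1207, 0.0298]
tcp_rot: [-8.7, 89.8, -8.7]
wrist_force: [-0.1, 0.9, 7.7]
opening: 0.0645
```

Request:
play_rows(rows=[[[-2,0,0],0,6],[[-5,0,0],0,6],[[-8,0,0],0,6],[[-11.5,0,0],0,6],[[-12,0,0],0,6],[[-12,0,0],0,6]])

```text
time: 32.6
ee_pos: [0.5743, -0.1208, 0.1512]
tcp_rot: [-12.0, 89.7, -11.9]
wrist_force: [0.1, -0.4, -2.0]
opening: 0.0647
```

```bash
python3 - <<'E'
from fit import *
o=bot.get_obs();p,d,w,cam=grab('wrist','w17')
t=(w-o['ee_pos'])@RT(o['tcp_rot'])
m=np.isfinite(t[...,0])&(abs(t[...,1])<.05)&(abs(t[...,2])<.045)&(t[...,0]<.04)&(t[...,0]>-.03)
s=t[m]
for lo in np.arange(-.03,-.01,.004):
    q=s[(s[:,0]>lo)&(s[:,0]<lo+.004)];print(round(lo,3),len(q),np.round(np.ptp(q[:,1:],axis=0),4) if len(q) else '', np.round((q[:,1:].max(0)+q[:,1:].min(0))/2,4) if len(q) else '')
go(.6268,-.0165,.145,0)
E
```

```text
-0.03 561 [0.0231 0.0899] [-0.001  0.   ]
-0.026 538 [0.0595 0.0899] [ 0.0029 -0.    ]
-0.022 3676 [0.0674 0.0896] [-0.0003 -0.0001]
-0.018 1734 [0.0656 0.0897] [ 0.0006 -0.    ]
-0.014 1475 [0.0653 0.0876] [ 0.0008 -0.0001]
shift [ 0.38 10.41  5.34] turn(+cw) 0.0 q6 78.1 jaw 0.0 tcp [ 0.5735 -0.1207  0.1487] op 6.47
```

View pics/w17.png

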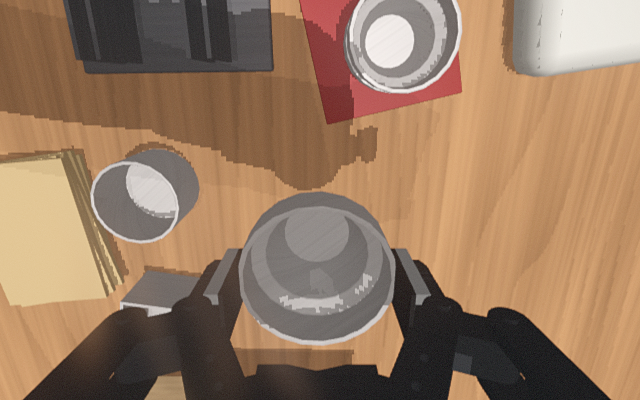

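Request:
play_rows(rows=[[[0,3.5,1.8],0,6],[[0,7,3.6],0,6],[[0,10.5,5.35],0,6],[[0,10.5,5.35],0,6],[[0,10.5,5.35],0,6],[[2,10.5,5.35],0,6],[[4,10.5,5.35],0,6],[[6,10.5,5.35],0,6],[[7.1,10.5,5.35],0,6],[[7.1,10.5,5.35],0,6],[[7.1,10.5,5.35],0,6]])

```text
time: 33.57
ee_pos: [0.6256, -0.0163, 0.0758]
tcp_rot: [-178.4, 90.0, -178.4]
wrist_force: [-0.2, 0.0, -1.2]
opening: 0.0645
```

```bash
python3 - <<'E'
from fit import *
go(.6268,-.0157,.0745,0);print(bot.get_obs()['wrist_force'])
E
```

```text
shift [0.13 0.06 0.12] turn(+cw) -0.0 q6 88.5 jaw -0.0 tcp [ 0.6256 -0.0163  0.0758] op 6.45
[-0.21904784  0.01852944 -1.19316354]
```

Request:
play_rows(rows=[[[0.1,0.05,0.1],0,6],[[0.2,0.05,0.1],0,6],[[0.3,0.05,0.1],0,6],[[0.3,0.05,0.1],0,6],[[0.3,0.05,0.1],0,6]])

```text
time: 33.98
ee_pos: [0.6274, -0.0154, 0.0746]
tcp_rot: [-19.8, 89.9, -19.8]
wrist_force: [-1.6, -1.3, 6.8]
opening: 0.0645
```

Request:
play_rows(rows=[[[-0.1,0,0],0,7.4],[[-0.1,0,0],0,8],[[-0.1,0,0],0,8],[[-0.1,0,0],0,8],[[-2,0,0],0,8],[[-5,0,0],0,8],[[-9,0,0],0,8],[[-13,0,0],0,8],[[-17,0,0],0,8],[[-20,0,0],0,8],[[-20,0,0],0,8],[[-20,0,0],0,8]])

```text
time: 34.98
ee_pos: [0.6279, -0.015, 0.2753]
tcp_rot: [-1.0, 89.8, -0.9]
wrist_force: [-1.5, -0.9, -0.9]
opening: 0.08
```

```bash
python3 - <<'E'
from fit import *
rims(('wrist','side'),dict(pile=(.6268,-.0157)),.088,.104)
rims(('wrist','side'),dict(t0=(.6268,-.0157)),.046,.056)
rims(('wrist','scene'),dict(C=(.4362,-.1315),sq=(.434,-.253)))
p,d,w,cam=grab('wrist','w18')
p,d,w,cam=grab('scene','sc18');crop(p,110,160,370,310,3,'c18')
k=w.reshape(-1,3);k=k[np.isfinite(k).all(1)]
s=k[(k[:,0]>.33)&(k[:,0]<.68)&(k[:,1]<-.3)&(k[:,2]>.055)&(k[:,2]<.075)]
print('carton rim',np.percentile(s,[1,50,99],axis=0))
E
```

```text
wrist pile 758 mid [ 0.6266 -0.0165] ext [0.0658 0.0663] z [0.0957 0.0975] circ [ 0.6267 -0.0162  0.0318]
side pile 116 mid [ 0.6253 -0.0158] ext [0.0675 0.0688] z [0.0938 0.0978] circ [ 0.6255 -0.0163  0.0321]
wrist t0 1027 mid [ 0.6264 -0.0098] ext [0.0529 0.0524] z [0.0495 0.0548] circ [ 0.6264 -0.0173  0.0141]
side t0 83 mid [ 0.6209 -0.0106] ext [0.0582 0.0566] z [0.0513 0.0554] circ [ 0.6213 -0.0106  0.0266]
wrist C 708 mid [ 0.4361 -0.1312] ext [0.0668 0.0661] z [0.0493 0.0516] circ [ 0.4363 -0.1311  0.032 ]
wrist sq few 0
scene C 114 mid [ 0.4383 -0.1307] ext [0.0681 0.0663] z [0.0472 0.0521] circ [ 0.438  -0.1304  0.0319]
scene sq 128 mid [ 0.4358 -0.2536] ext [0.0739 0.0709] z [0.0477 0.0526] circ [ 0.4358 -0.2534  0.0337]
carton rim [[ 0.38427516 -0.52258363  0.05512344]
 [ 0.51656657 -0.4366042   0.06282699]
 [ 0.61700137 -0.33888716  0.07012831]]
```

View pics/w18.png

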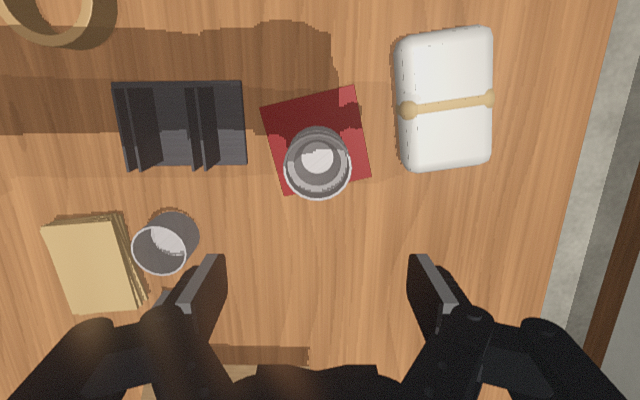

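View pics/c18.png

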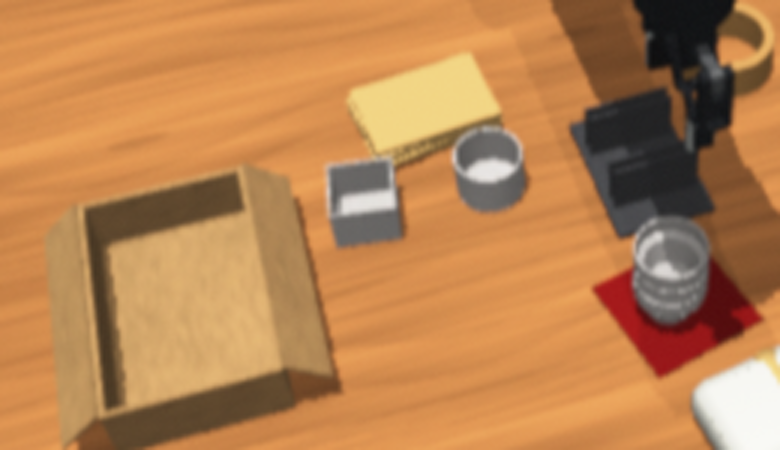

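```bash
python3 - <<'E'
from fit import *
go(.4363,-.131,.20,90)
E
```

```text
shift [  7.28 -11.59 -19.06] turn(+cw) -90.0 q6 88.6 jaw 0.0 tcp [ 0.6269 -0.015   0.2725] op 7.98
```

Request:
play_rows(rows=[[[0,-11.6,-19.1],-90,8],[[0,-11.6,-19.1],-90,8],[[0,-11.6,-19.1],-90,8],[[0,-11.6,-19.1],-90,8],[[0,-11.6,-19.1],-90,8],[[0,-11.6,-19.1],-90,8],[[0,-11.6,-19.1],-90,8],[[3,-11.6,-19.1],-90,8],[[7,-11.6,-19.1],-90,8],[[7,-11.6,-19.1],-90,8],[[7,-11.6,-19.1],-90,8],[[7,-11.6,-19.1],-90,8]])

```text
time: 36.38
ee_pos: [0.4355, -0.1309, 0.2022]
tcp_rot: [76.0, 89.9, 162.2]
wrist_force: [0.2, -0.4, 0.6]
opening: 0.0797
```

```bash
python3 - <<'E'
from fit import *
rims(('wrist',),dict(C=(.4363,-.1315),sq=(.434,-.253)))
p,d,w,cam=grab('wrist','w19')
go(.4363,-.131,.025,90)
E
```

```text
wrist C 856 mid [ 0.4355 -0.1315] ext [0.0665 0.0656] z [0.0501 0.0518] circ [ 0.4353 -0.1313  0.0318]
wrist sq 1411 mid [ 0.4338 -0.2542] ext [0.071  0.0713] z [0.0498 0.0518] circ [ 0.4336 -0.2541  0.0334]
shift [17.8  -0.04  0.  ] turn(+cw) -4.0 q6 -12.7 jaw 86.0 tcp [ 0.436 -0.131  0.203] op 7.97
```

View pics/w19.png

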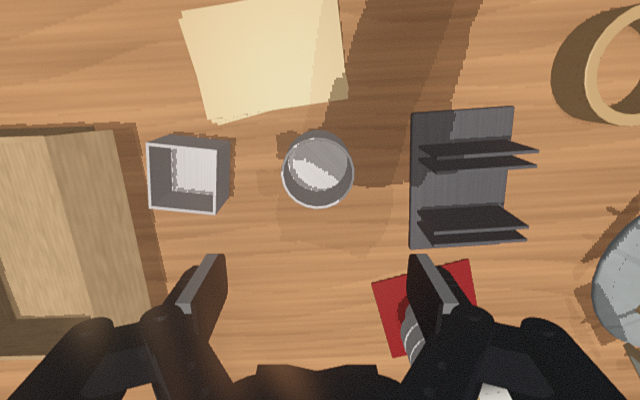

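Request:
play_rows(rows=[[[4,0,0],-4,8],[[8,0,0],-4,8],[[12,0,0],-4,8],[[15,0,0],-4,8],[[17.7,0,0],-4,8],[[17.7,0,0],-4,8],[[17.7,0,0],-4,8],[[17.7,0,0],-4,6],[[17.7,0,0],-4,6],[[17.7,0,0],-4,6],[[17.7,0,0],-4,6],[[17.7,0,0],-4,6]], squeeze=35)

```text
time: 37.48
ee_pos: [0.4377, -0.1315, 0.029]
tcp_rot: [-104.7, 89.8, -14.9]
wrist_force: [-2.5, -0.6, 7.5]
opening: 0.0649
```

Request:
play_rows(rows=[[[-2,0,0],0,6],[[-6,0,0],0,6],[[-10,0,0],0,6],[[-14,0,0],0,6],[[-18,0,0],0,6],[[-20,0,0],0,6],[[-20,0,0],0,6],[[-20,0,0],0,6]])

```text
time: 38.15
ee_pos: [0.437, -0.1313, 0.2283]
tcp_rot: [-106.8, 89.8, -16.9]
wrist_force: [0.3, 0.0, -2.3]
opening: 0.065
```

```bash
python3 - <<'E'
from fit import *
p,d,w,cam=grab('wrist','w20')
go(.53,-.40,.23,90)
E
```

```text
shift [ -0.32  -9.43 -26.86] turn(+cw) -0.2 q6 -16.6 jaw 89.8 tcp [ 0.4364 -0.1311  0.2266] op 6.47
```

View pics/w20.png

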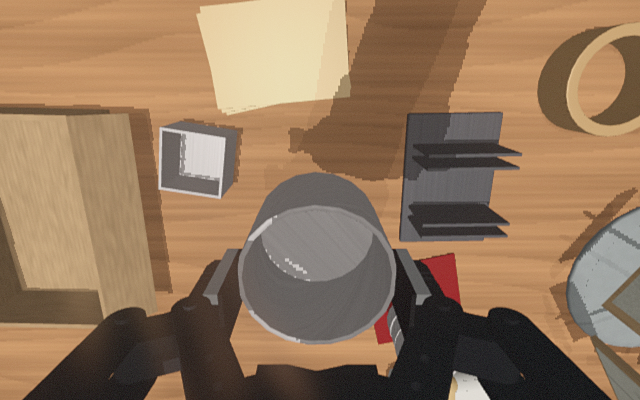

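Request:
play_rows(rows=[[[0,-9.4,-26.9],0,6],[[0,-9.4,-26.9],0,6],[[0,-9.4,-26.9],0,6],[[0,-9.4,-26.9],0,6],[[0,-9.4,-26.9],0,6],[[0,-9.4,-26.9],0,6],[[0,-9.4,-26.9],0,6],[[0,-9.4,-26.9],0,6],[[0,-9.4,-26.9],0,6],[[0,-9.4,-26.9],0,6]])

```text
time: 39.03
ee_pos: [0.5291, -0.4, 0.2245]
tcp_rot: [50.3, 89.8, 140.1]
wrist_force: [0.1, 0.9, -1.9]
opening: 0.0653
```

```bash
python3 - <<'E'
from fit import *
p,d,w,cam=grab('wrist','w21')
def top(w,p,name):
    m=np.isfinite(w[...,2])&(w[...,0]>.3)&(w[...,0]<.7)&(w[...,1]>-.62)&(w[...,1]<-.22)
    W=w[m];C=p[m];o=np.argsort(W[:,2]);W=W[o];C=C[o];s=1400
    im=np.zeros((560,560,3),np.uint8)
    r=((.7-W[:,0])*s).astype(int).clip(0,559);c=((-.22-W[:,1])*s).astype(int).clip(0,559)
    im[r,c]=C;im=cv2.dilate(im,np.ones((3,3)))
    for k in range(8):
        cv2.line(im,(0,k*70),(559,k*70),(0,255,0),1);cv2.line(im,(k*70,0),(k*70,559),(0,255,0),1)
    cv2.imwrite('pics/'+name,im)
a=[]
for n in('scene','side'):
    p,d,w,cam=grab(n); a.append((w.reshape(-1,3),p.reshape(-1,3)))
    k=w.reshape(-1,3);k=k[np.isfinite(k).all(1)]
    fl=k[(k[:,0]>.41)&(k[:,0]<.59)&(k[:,1]<-.34)&(k[:,1]>-.53)&(k[:,2]>-.0)&(k[:,2]<.012)]
    print(n,'floor',np.percentile(fl,[1,50,99],axis=0))
    for zz in(.06,):
        s=k[(k[:,0]>.3)&(k[:,0]<.7)&(k[:,1]<-.3)&(k[:,1]>-.6)&(k[:,2]>zz)&(k[:,2]<.072)];print('rim',np.percentile(s,[.5,50,99.5],axis=0))
        h=np.histogram(s[:,1],bins=np.arange(-.57,-.29,.01));print(h[0],np.round(h[1][0],3))
        h=np.histogram(s[:,0],bins=np.arange(.36,.64,.01));print(h[0])
w=np.concatenate([x[0] for x in a])[None];p=np.concatenate([x[1] for x in a])[None];top(w,p,'top21.png')
go(.55,-.433,.15,90)
E
```

```text
scene floor [[ 4.11964307e-01 -5.01300646e-01  2.74681578e-04]
 [ 4.95368498e-01 -4.34691496e-01  4.43325306e-03]
 [ 5.70965222e-01 -3.66005017e-01  1.01342442e-02]]
rim [[ 0.38486126 -0.51795407  0.06004225]
 [ 0.52947362 -0.44872312  0.06415639]
 [ 0.61802634 -0.34346057  0.07044213]]
[  0   0   0   0   1 142 275  34  18  16  14  12  12  14   9  10  11  11
  13  11  52 264 109   0   0   0   0] -0.57
[  0   0  35  38  35  30  35  31  34  32  34  35  34  36  35  35  36  40
  40  37  38  48  35  53  57 165   0   0]
side floor [[ 4.11494401e-01 -5.07177856e-01  2.06456508e-04]
 [ 4.97517209e-01 -4.66783934e-01  5.10500303e-03]
 [ 5.87960541e-01 -3.41071178e-01  1.11621141e-02]]
rim [[ 0.38122143 -0.51592758  0.06010365]
 [ 0.49459709 -0.37202545  0.06439657]
 [ 0.61402245 -0.34195655  0.07049132]]
[  0   0   0   0   0  35 139  19   5   7   9   7   9   7   6  11   5   7
  13   7  42 162  76   1   0   0   0] -0.57
[ 0  0 69 19 22 24 19 22 18 20 22 19 22 20 22 22 19 20 21 15 21 19 15 18
 52 27  0  0]
shift [ 7.7  -2.06 -3.37] turn(+cw) -0.1 q6 -36.9 jaw 89.9 tcp [ 0.5294 -0.3992  0.227 ] op 6.5
```

View pics/w21.png

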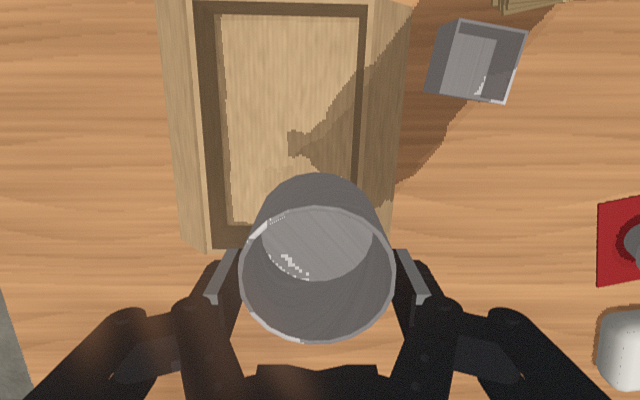

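View pics/top21.png

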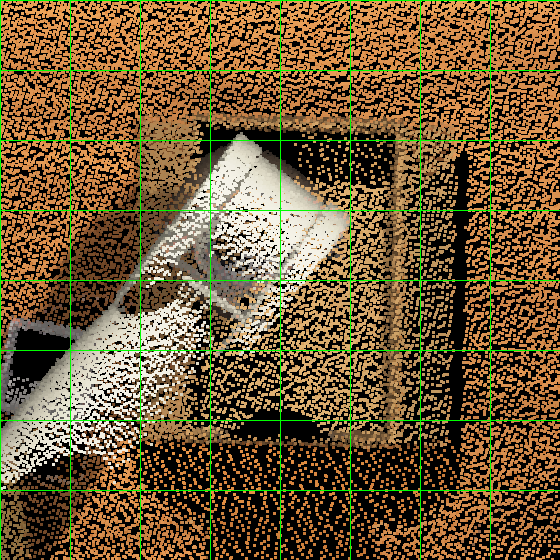

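Request:
play_rows(rows=[[[0,-2.1,-3.5],0,6],[[0,-2.1,-3.5],0,6],[[3,-2.1,-3.5],0,6],[[6,-2.1,-3.5],0,6],[[9,-2.1,-3.5],0,6],[[12,-2.1,-3.5],0,6],[[15,-2.1,-3.5],0,6],[[17.5,-2.1,-3.5],0,6],[[18.8,-2.1,-3.5],0,6],[[18.8,-2.1,-3.5],0,6],[[18.8,-2.1,-3.5],0,6]])

```text
time: 40.1
ee_pos: [0.5508, -0.4351, 0.0396]
tcp_rot: [-130.5, 89.9, -40.6]
wrist_force: [0.2, -0.1, -0.7]
opening: 0.0648
```

```bash
python3 - <<'E'
from fit import *
go(.55,-.434,.034,90);print(bot.get_obs()['wrist_force'])
E
```

```text
shift [0.56 0.08 0.11] turn(+cw) -0.1 q6 -38.2 jaw 89.9 tcp [ 0.5508 -0.4351  0.0396] op 6.48
[ 0.23263775 -0.05708583 -0.74076125]
```

Request:
play_rows(rows=[[[0.3,0,0],0,6],[[0.4,0,0],0,6],[[0.5,0,0],0,6],[[0.55,0,0],0,6],[[0.55,0,0],0,6]])

```text
time: 40.52
ee_pos: [0.5509, -0.4357, 0.034]
tcp_rot: [-126.4, 89.9, -36.6]
wrist_force: [-0.7, -0.1, 4.6]
opening: 0.0648
```

Request:
play_rows(rows=[[[0,0,0],0,7.2],[[0,0,0],0,7.6],[[0,0,0],0,7.6],[[0,0,0],0,7.6],[[-3,0,0],0,7.6],[[-7,0,0],0,7.6],[[-11,0,0],0,7.6],[[-15,0,0],0,7.6],[[-17,0,0],0,7.6],[[-17,0,0],0,7.6]])

```text
time: 41.35
ee_pos: [0.5517, -0.4363, 0.2095]
tcp_rot: [-128.0, 89.5, -38.2]
wrist_force: [0.6, -0.6, 1.1]
opening: 0.076
```

```bash
python3 - <<'E'
from fit import *
p,d,w,cam=grab('wrist','w22')
for n in('scene','side'):
    p,d,w,cam=grab(n,n+'22')
    k=w.reshape(-1,3);k=k[np.isfinite(k).all(1)]
    s=k[(abs(k[:,0]-.435)<.055)&(abs(k[:,1]+.254)<.055)&(k[:,2]>.044)&(k[:,2]<.056)]
    r=cv2.minAreaRect((s[:,:2]*1000).astype(np.float32));print(n,r)
go(.4345,-.2538,.21,90)
E
```

```text
scene ((436.147216796875, -253.07794189453125), (62.05838394165039, 66.54528045654297), 79.4128646850586)
side ((432.9914245605469, -254.4692840576172), (67.29527282714844, 63.34121322631836), 81.65911102294922)
shift [-0.79 11.64 18.13] turn(+cw) -0.1 q6 -38.2 jaw 89.9 tcp [ 0.5505 -0.4353  0.202 ] op 7.58
```

View pics/w22.png

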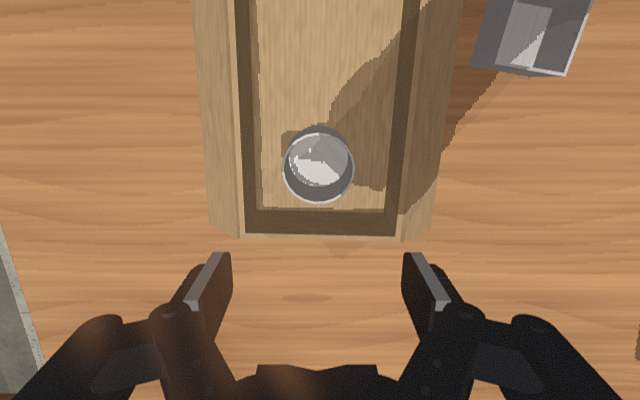

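Request:
play_rows(rows=[[[0,11.6,18.1],9.5,7.6],[[0,11.6,18.1],9.5,7.6],[[0,11.6,18.1],9.5,7.6],[[0,11.6,18.1],9.5,7.6],[[0,11.6,18.1],9.5,7.6],[[0,11.6,18.1],9.5,7.6],[[0,11.6,18.1],9.5,7.6],[[0,11.6,18.1],9.5,7.6],[[0,11.6,18.1],9.5,7.6]])

```text
time: 42.25
ee_pos: [0.4353, -0.2547, 0.202]
tcp_rot: [77.1, 89.9, 157.5]
wrist_force: [-0.0, 0.1, -0.3]
opening: 0.0759
```

```bash
python3 - <<'E'
from fit import *
p,d,w,cam=grab('wrist','w23')
k=w.reshape(-1,3);k=k[np.isfinite(k).all(1)]
s=k[(abs(k[:,0]-.435)<.055)&(abs(k[:,1]+.254)<.055)&(k[:,2]>.044)&(k[:,2]<.056)]
r=cv2.minAreaRect((s[:,:2]*1000).astype(np.float32));print(r)
go(.4345,-.2538,.028,80.4)
E
```

```text
((433.9393310546875, -254.94818115234375), (62.08205795288086, 62.14445495605469), 80.60317993164062)
shift [17.4   0.09  0.08] turn(+cw) -0.1 q6 -20.7 jaw 80.3 tcp [ 0.4354 -0.2549  0.202 ] op 7.58
```

View pics/w23.png

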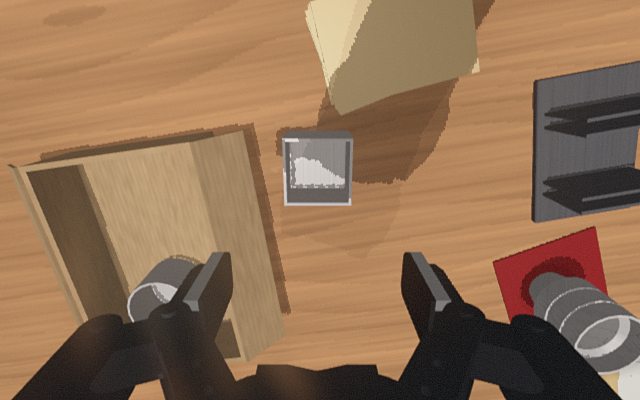

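Request:
play_rows(rows=[[[4,0.14,0],0,7.2],[[8,0.14,0],0,7.2],[[12,0.14,0],0,7.2],[[15,0.14,0],0,7.2],[[17.2,0.14,0],0,7.2],[[17.2,0.14,0],0,7.2],[[17.2,0.14,0],0,7.2],[[17.2,0.14,0],0,5.6],[[17.2,0.14,0],0,5.6],[[17.2,0.14,0],0,5.6],[[17.2,0.14,0],0,5.6],[[17.2,0.14,0],0,5.6]], squeeze=35)

```text
time: 43.3
ee_pos: [0.4346, -0.2545, 0.0324]
tcp_rot: [-112.5, 89.8, -32.1]
wrist_force: [0.6, -1.2, 6.8]
opening: 0.061
```

Request:
play_rows(rows=[[[-2,0,0],0,5.6],[[-6,0,0],0,5.6],[[-10,0,0],0,5.6],[[-14,0,0],0,5.6],[[-16,0,0],0,5.6],[[-16,0,0],0,5.6],[[-16,0,0],0,5.6]])

```text
time: 43.88
ee_pos: [0.4341, -0.2541, 0.192]
tcp_rot: [-110.2, 89.9, -29.8]
wrist_force: [-0.7, -0.0, -1.6]
opening: 0.0611
```

```bash
python3 - <<'E'
from fit import *
p,d,w,cam=grab('wrist','w24')
go(.448,-.434,.19,90)
go(.448,-.434,.036,90)
E
```

```text
shift [  0.04  -4.44 -17.52] turn(+cw) -9.6 q6 -20.7 jaw 80.4 tcp [ 0.4335 -0.2538  0.1904] op 6.09
shift [ 15.44  -4.45 -17.53] turn(+cw) -9.6 q6 -20.7 jaw 80.4 tcp [ 0.4335 -0.2538  0.1904] op 6.09
```

View pics/w24.png

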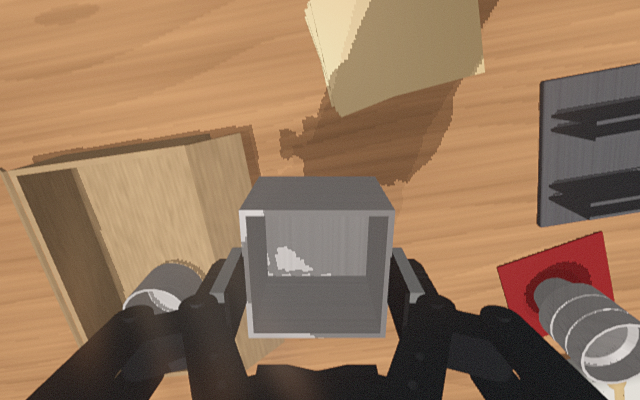

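Request:
play_rows(rows=[[[0,-2,-8],-5,5.6],[[0,-4.4,-17.5],-9.6,5.6],[[0,-4.4,-17.5],-9.6,5.6],[[0,-4.4,-17.5],-9.6,5.6],[[0,-4.4,-17.5],-9.6,5.6],[[0,-4.4,-17.5],-9.6,5.6],[[3,-4.4,-17.5],-9.6,5.6],[[6,-4.4,-17.5],-9.6,5.6],[[9,-4.4,-17.5],-9.6,5.6],[[12,-4.4,-17.5],-9.6,5.6],[[14.5,-4.4,-17.5],-9.6,5.6],[[14.9,-4.4,-17.5],-9.6,5.6]])

```text
time: 44.93
ee_pos: [0.4459, -0.4314, 0.037]
tcp_rot: [46.5, 89.7, 136.5]
wrist_force: [-1.0, -0.1, -0.6]
opening: 0.0609
```

Request:
play_rows(rows=[[[0,0,0],0,5.6],[[0.2,0,0],0,5.6],[[0.3,0,0],0,5.6],[[0.4,0,0],0,5.6],[[0.4,0,0],0,5.6],[[0.4,0,0],0,5.6]])

```text
time: 45.43
ee_pos: [0.4478, -0.4338, 0.0382]
tcp_rot: [-133.9, 90.0, -43.9]
wrist_force: [0.6, 0.5, -2.0]
opening: 0.0611
```

Request:
play_rows(rows=[[[0.15,0,0],0,5.6],[[0.15,0,0],0,5.6],[[0.15,0,0],0,5.6]])

```text
time: 45.68
ee_pos: [0.448, -0.434, 0.0368]
tcp_rot: [-127.1, 89.9, -37.1]
wrist_force: [1.2, -0.3, 1.6]
opening: 0.0607
```

Request:
play_rows(rows=[[[0,0,0],0,6.8],[[0,0,0],0,7.2],[[0,0,0],0,7.2],[[0,0,0],0,7.2],[[-3,0,0],0,7.2],[[-7,0,0],0,7.2],[[-11,0,0],0,7.2],[[-15,0,0],0,7.2],[[-19,0,0],0,7.2],[[-22,0,0],0,7.2],[[-22,0,0],0,7.2],[[-22,0,0],0,7.2]])

```text
time: 46.68
ee_pos: [0.4482, -0.4343, 0.2585]
tcp_rot: [-134.8, 89.8, -44.8]
wrist_force: [1.4, 0.2, -0.6]
opening: 0.0718
```

```bash
python3 - <<'E'
from fit import *
p,d,w,cam=grab('wrist','w25')
k=w.reshape(-1,3);k=k[np.isfinite(k).all(1)]
for x in(.55,.448):
    s=k[(abs(k[:,0]-x)<.048)&(abs(k[:,1]+.434)<.05)&(k[:,2]>.047)&(k[:,2]<.062)];print(len(s),s.min(0),s.max(0))
rims(('side','scene'),dict(pile=(.6268,-.0157)),.088,.104)
hooks('side','side25');p,d,w,cam=hooks('scene','sc25')
E
```

```text
696 [ 0.5154356  -0.46993146  0.047004  ] [ 0.58098752 -0.40429199  0.05780516]
782 [ 0.41650383 -0.46625166  0.04740129] [ 0.47837475 -0.40401018  0.05758632]
side pile 123 mid [ 0.6256 -0.0163] ext [0.0669 0.0689] z [0.0933 0.098 ] circ [ 0.6254 -0.016   0.0322]
scene pile 131 mid [ 0.6288 -0.0158] ext [0.0665 0.0666] z [0.0937 0.0982] circ [ 0.6291 -0.0157  0.0321]
hooks mod60 -0.22 bins [-180.2 -120.2  -60.2   -0.2   59.8  119.8  179.8]
hooks mod60 -0.67 bins [-180.7 -120.7  -60.7   -0.7   59.3  119.3  179.3]
```

View pics/w25.png

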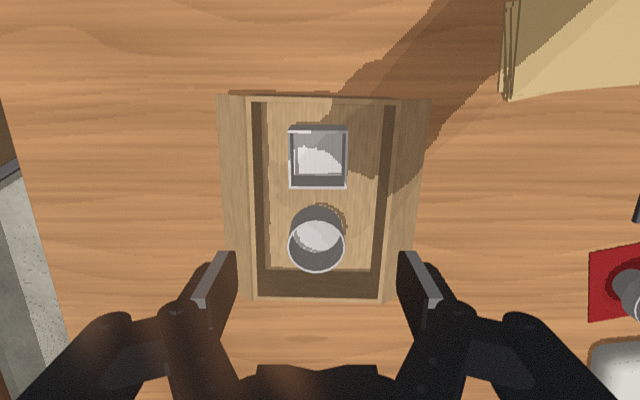

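View pics/sc25.png

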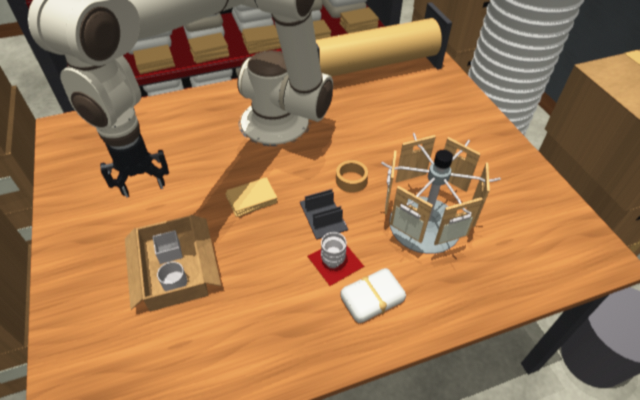

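View pics/side25.png

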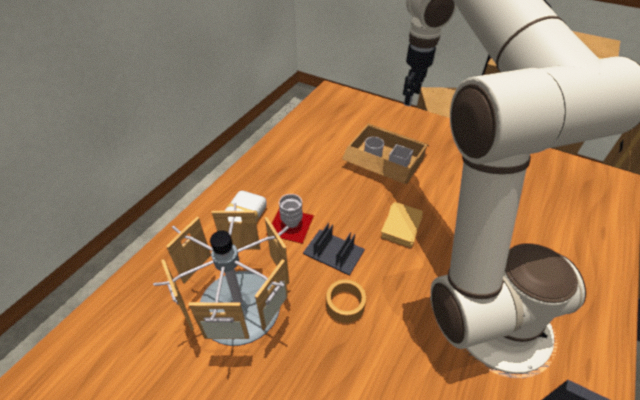

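```bash
python3 -c "
from h import *
print(bot.get_obs()['time']);print(bot.job_done())"
```

```text
46.9333
the job is handed in; nothing more can be done
None
```

I cleared the bench and handed the job in at 46.9 s of the 210 s allowed. No verdict was reported, and my last checks found nothing wrong.

- **Boards:** I turned the rack by its knob until an empty hook pointed to the front (within 0.1° right after each turn), hung a board there, then did the same with the other hook. The last pictures show both boards hanging by their slots on separate hooks. When I measured each just after hanging, its top edge was at about 232 mm, against the expected 231 mm. The hooks were still within about 0.7° of where I left them at the end.
- **Tubs:** Two loose tubs were present. One was knocked about 25 mm aside during the run; I noticed it on the re-look and measured it again before gripping. The pile on the mat has rims at about 53, 75 and 96 mm and is centred to within 2 mm, upright and released.
- **Tins:** The round and the square tin both stand on the carton floor, with their rims at about 55 mm and clear of the walls.
- **Bystanders and forces:** The envelopes, tape roll and wrapped pack look unmoved in the pictures. The largest wrist force shown after any move was about 14 N, and the gripper was clear of everything at the end.

The scene camera read x about 3 to 4 mm higher than the side camera. I relied mainly on the wrist camera, whose readings fell between the two.

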